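# Clip the screw box shut corner by corner and stow it in its tray

### The arm

A 7-joint arm with a two-finger parallel gripper is mounted at the origin on a cart in front of the work surface, level with it; the furniture and walls round the work are solid. World frame = base frame: x ahead of the robot, y to its left, z up, the work surface at z = 0. Lengths are in m, angles in rad, forces in N, time in s.
With the tool pointing down it reaches from about 0.4 to 0.85 m from the base axis. Payload 10.4 kg.
Tool frame: the origin (TCP) lies at the very end of the fingers, on their centre line; the grasp point (between the pads) lies 19 mm behind it (grasp_offset is the distance from the TCP to the grasp point, in m); z points along the fingers, y is the line along which they close (so a half turn about z gives the same grasp; the last joint's range is limited). The gripper opens to 85 mm and grips with 20 to 120 N. Pads are 22 mm wide; open, the fingers measure 114 mm over their backs; the gripper's body (76 mm by 85 mm) begins 54 mm behind the grasp point. The pads swing forward as they close: fully open they stand 13 mm farther back than shut.
Start: joints at [-1.178, 0.332, -0.065, 1.46, 0.022, 1.35, -0.088], TCP at [0.252, 0.572, 0.231] pointing down, gripper open.
Joint ranges: [-2.6, 2.6], [-0.5, 2.12], [-1.47, 1.34], [0.16, 2.42], [-1.27, 4.41], [0.06, 2.06], [-2.6, 2.6]. Speed limits (rad/s): [2.22, 2.22, 2.79, 2.79, 3.14, 3.14, 3.14].

### API

Orientations are given as a unit quaternion [x, y, z, w].
In Python, from workcell import * gives the robot as it stands.
- The arm moves only by the tool jog_arm, never from a script. Its argument "plan" is a list of rows, each a list of 3 entries, a list of its own where there are three numbers: the turn, a rotation vector about the tool's x, y, z in rad, then the shift along the tool's x, y, z in m, then the finger opening in m, from 0 to 0.0854. A call has 1 to 8 rows; each row is the pose to reach, as a shift and turn from the pose commanded when the call began, along the tool's axes at that moment; what a row does not reach only later rows make up. A row lasts 1/12 s, in which the tool goes at most 41.7 mm and 7.16 degrees, less where a joint would pass 70% of its speed; a pose out of reach is approached as far as the arm can. A call with a gripper value outside its range is refused whole. The fingers move at their own pace and stop on an object; "force" is the grip in N (left out, the last holds). Time passes only in rows, so rows that repeat a pose let the fingers close. It gives the time, the measured TCP pose, the force, the opening and the grip force at its end, in the units of the state.
- get_obs(): the state, without advancing time (a new reading comes with each control period).
- camera(name): name is "scene" or "top"; returns a dict with "img" (420x560x3 uint8, red, green, blue), "mtx" (3x3 intrinsics, pixels), "k1" (the pictures are not rectified: a ray, as slopes to the right and down, at radius r is drawn at 1 + k1 r^2 times it, then the intrinsics apply), "extrinsics" (4x4, takes a point from camera to world coordinates). Camera axes: x right, y down, z forward; pixel columns grow to the right and rows downward; lengths in m; the calibration is good to about 2 mm. A picture is of the moment at which its call begins. There is no depth.
- hand_in(): hands the job in; it is judged then, once.
The state is a dict: "clock": time; "joint_pos": joint angles; "joint_velocities": joint speeds; "tau": joint torques, N m; "position": TCP position; "ee_rot": TCP orientation; "ft_force": force on the tool from outside, world axes, zero at the start; "torque": the same for the moment, N m; "grip_width": opening from 0.0 (shut) to 1.0 (fully open); "grasp_force": force on a finger pad.
Only numpy, scipy, OpenCV 4.12 (cv2) and the standard library are available. Lean on these libraries where they do the work, as an engineer would, in place of code of your own. Each camera call takes 0.05 s, during which the arm holds its last target. There are 200 camera calls.

### The job

Lift the screw box by its sides out of the cradle, lid still on, and stand it on the open bench. There press the four lid clips fully home in opposite-corner order: one clip, then the one diagonally opposite, then the other two. Then pick the box up again by the lid's handle and set it down flat inside the wooden tray with all four clips shut; leave the tape roll, thread spool and cardboard box where they are.

Things in the scene. Friction and masses are not known exactly. Their poses are not given: they have to be found in the camera images.
- box_center (a point): centre, half-way up, of the loose plain grey plastic box, full of screws (about 0.55 kg): walls 60 (x) x 132 (y) x 48 mm high. x is across its width, y along its length, z up. At each clip a rim lug stands out to x = +-36, 43 to 48 mm above its underside; the long sides between the clips (y -30 to +30, black grooves) are free to grip across the 60 mm. In the cradle its underside is 6 mm above the bench
- lid_handle (a point): middle of the bar handle on the loose grey lid that lies on the box, 40 mm above box_center; axes as the box's. Handle: solid bar 16 (x) x 50 (y) mm, from 53 (lid top) to 75 mm above the box's underside. Lid 57 x 134 x 5 mm, 0.12 kg, with a plug 6 mm deep into the box. Only its clips hold it down; unclipped it lifts off
- lid: the lid with its handle and clips; origin at the centre of its plate's underside, 48 mm above the box's underside
- cradle: fixed wooden cradle where the box starts; origin under the centre of its base board (116 x 176 x 6 mm), y along its length. Four upright cheeks (27 mm along y at y = +-45, x = +-46 to +-54, top 56 mm up) stand where the clip flaps would swing down, so no clip can be shut here; two stops 24 mm high at y = +-74 to +-80; the middle of the long sides is open
- tray: fixed open wooden tray with one bay; origin under its centre on the bench, y along its length. Floor 6 mm thick, walls 30 mm high, bay 96 (x) x 158 (y) mm inside; a rib 28 mm high half-way along each long wall leaves 72 mm there (y -22 to +22), too little for fingers beside the box. The box with shut clips is 85 x 138 mm (94 mm over the clips' lips, which lie above the tray's walls)
- clear_patch (a point): middle, at bench height, of a clear patch of bench, 150 mm in x and 170 mm in y, where the box can be stood with its length along y and clipped (any other clear spot will do)
- tape_roll: bystander: yellow roll of tape, 56 mm wide and 22 high, origin under its centre
- spool: bystander: orange thread spool, 43 mm wide and 47 high, origin under its centre
- card_box: bystander: dark cardboard box 88 x 104 x 108 mm, origin under its centre
- clip_1 (a joint): angle (rad) of the black clip at the lid's corner -x, +y of the box (diagonal partner clip_3); 0 = fully shut, hanging flat against the box; 1.57 = flap level; stop at 2.1. Hinge along y at x = -33, y = +45, 52 mm above the box's underside; a stiff hinge (0.012 N m), stays where it is left; its nib hooks under the rim lug
- clip_1_edge (a point): tip of the thumb lip along the free edge of clip_1's flap, middle of its width. Flap 24 mm wide (y), free edge 24 mm from the hinge; the lip (4 mm high) stands 4.5 mm out from the flap's face. When shut this point is at x = -47, y = +45, 30 mm above the box's underside, and the flap is upright with its face at x = -42.5. Press the flap down, then in against the box
- clip_2 (a joint): angle (rad) of the black clip at the lid's corner +x, +y of the box (diagonal partner clip_4); 0 = fully shut, hanging flat against the box; 1.57 = flap level; stop at 2.1. Hinge along y at x = +33, y = +45, 52 mm above the box's underside; a stiff hinge (0.012 N m), stays where it is left; its nib hooks under the rim lug
- clip_2_edge (a point): tip of the thumb lip along the free edge of clip_2's flap, middle of its width. Flap 24 mm wide (y), free edge 24 mm from the hinge; the lip (4 mm high) stands 4.5 mm out from the flap's face. When shut this point is at x = +47, y = +45, 30 mm above the box's underside, and the flap is upright with its face at x = +42.5. Press the flap down, then in against the box
- clip_3 (a joint): angle (rad) of the black clip at the lid's corner +x, -y of the box (diagonal partner clip_1); 0 = fully shut, hanging flat against the box; 1.57 = flap level; stop at 2.1. Hinge along y at x = +33, y = -45, 52 mm above the box's underside; a stiff hinge (0.012 N m), stays where it is left; its nib hooks under the rim lug
- clip_3_edge (a point): tip of the thumb lip along the free edge of clip_3's flap, middle of its width. Flap 24 mm wide (y), free edge 24 mm from the hinge; the lip (4 mm high) stands 4.5 mm out from the flap's face. When shut this point is at x = +47, y = -45, 30 mm above the box's underside, and the flap is upright with its face at x = +42.5. Press the flap down, then in against the box
- clip_4 (a joint): angle (rad) of the black clip at the lid's corner -x, -y of the box (diagonal partner clip_2); 0 = fully shut, hanging flat against the box; 1.57 = flap level; stop at 2.1. Hinge along y at x = -33, y = -45, 52 mm above the box's underside; a stiff hinge (0.012 N m), stays where it is left; its nib hooks under the rim lug
- clip_4_edge (a point): tip of the thumb lip along the free edge of clip_4's flap, middle of its width. Flap 24 mm wide (y), free edge 24 mm from the hinge; the lip (4 mm high) stands 4.5 mm out from the flap's face. When shut this point is at x = -47, y = -45, 30 mm above the box's underside, and the flap is upright with its face at x = -42.5. Press the flap down, then in against the box

How it is judged:
On the way, in this order (a step that is already met when the one before it is completed fails the run):
1. the box stands on the open bench, let go, all clips still open (height (world z) of box_center below 0.0275 m and angle between box_center's own z axis and vertical below 0.1 rad and horizontal distance between box_center and cradle above 0.11 m and value of joint each of clip_1, clip_2, clip_3, clip_4 above 0.6 rad and contact force between the fingers and anything else below 0.5 N), for 0.2 s.
2. two diagonally opposite clips are shut while the other two are still open, box on the bench (((height (world z) of box_center below 0.0275 m and angle between box_center's own z axis and vertical below 0.1 rad and horizontal distance between box_center and cradle above 0.11 m and value of joint each of clip_1, clip_3 below 0.15 rad and value of joint each of clip_2, clip_4 above 0.6 rad) or (height (world z) of box_center below 0.0275 m and angle between box_center's own z axis and vertical below 0.1 rad and horizontal distance between box_center and cradle above 0.11 m and value of joint each of clip_2, clip_4 below 0.15 rad and value of joint each of clip_1, clip_3 above 0.6 rad))), for 0.2 s.
3. all four clips are shut, box still on the bench (height (world z) of box_center below 0.0275 m and angle between box_center's own z axis and vertical below 0.1 rad and horizontal distance between box_center and cradle above 0.11 m and value of joint each of clip_1, clip_2, clip_3, clip_4 below 0.15 rad), for 0.2 s.
4. the box hangs clear of the bench from the lid's handle, clips shut (height (world z) of box_center above 0.05 m and contact force between the fingers and lid above 1 N and value of joint each of clip_1, clip_2, clip_3, clip_4 below 0.15 rad), for 0.2 s.
At the end, for the whole second after the job is handed in: The box stands flat on the floor of the tray's bay (within 12 mm across, 15 mm along, underside within 3.5 mm of the floor, tilt under 0.06 rad), its lid on and all four clips shut (under 0.15 rad), let go (x of box_center in the frame of tray between -0.012 and 0.012 m and y of box_center in the frame of tray between -0.015 and 0.015 m and z of box_center in the frame of tray between 0.026 and 0.0335 m and angle between box_center's own z axis and vertical below 0.06 rad and value of joint each of clip_1, clip_2, clip_3, clip_4 below 0.15 rad and z of lid_handle in the frame of box_center between 0.036 and 0.046 m and angle between the y axis of box_center and the y axis of tray, either way round below 0.2 rad); the robot touches nothing.
It fails at once if the lid came off the box (z of lid_handle in the frame of box_center above 0.05 m).
It fails at once if a bystander was disturbed: tape roll (distance of tape_roll from where it was at the start of the episode above 0.03 m).
It fails at once if a bystander was disturbed: thread spool (distance of spool from where it was at the start of the episode above 0.03 m).
It fails at once if a bystander was disturbed: cardboard box (distance of card_box from where it was at the start of the episode above 0.03 m).
It also fails if it takes over 69 s, if anything falls off the work surface, if the arm or the gripper's body presses on something with over 40 N, if the wrist force passes 120 N, or if a joint passes its speed limit or range.

## Working session

There is one attempt and no reset: what is moved stays moved. The work goes in short steps, Python scripts to look and compute and a tool call to move; the robot and the scene stay as the last step left them, time stands still between calls to the robot, and variables do not carry over. Pictures are saved under pics/ and viewed, at most 10 in all, crops included, and the job is handed in when it is done.

Besides the shell and the picture viewer there is one more tool, called after "Call:" by a JSON object that holds its "name" and its "arguments", one argument or row to a line. jog_arm: Moves the arm, as the interface text tells. Its arguments: {"type":"object","properties":{"plan":{"type":"array"},"force":{"type":"number"}},"required":["plan"]}

```bash
mkdir -p pics; ls; cat > h.py <<'E'
from workcell import *
import numpy as np, cv2
from scipy.spatial.transform import Rotation as R
def ray(c,px):
    K=c["mtx"];E=np.array(c["extrinsics"])
    p=(np.array(px,float)-[K[0][2],K[1][2]])/[K[0][0],K[1][1]]
    q=p.copy()
    for _ in range(20): q=p/(1+c["k1"]*(q@q))
    return E[:3,3],E[:3,:3]@np.array([q[0],q[1],1])
def onplane(c,px,z):
    o,d=ray(c,px); return o+d*(z-o[2])/d[2]
def proj(c,P):
    E=np.array(c["extrinsics"]);q=E[:3,:3].T@(np.array(P)-E[:3,3]);s=q[:2]/q[2]
    s=s*(1+c["k1"]*(s@s));K=c["mtx"];return np.array([K[0][0]*s[0]+K[0][2],K[1][1]*s[1]+K[1][2]])
def save(c,n): cv2.imwrite("pics/"+n+".png",c["img"][:,:,::-1])
E
python3 - <<'E'
from h import *
for n in("scene","top"):
    c=camera(n);save(c,n+"0");print(n,np.round(c["mtx"],1).tolist(),c["k1"],np.round(c["extrinsics"],3).tolist())
o=get_obs();print(o)
print(R.from_quat(o["ee_rot"]).as_matrix().round(3))
E
```

```text
pics
scene [[509.1, 0.0, 284.5], [0.0, 509.1, 206.9], [0.0, 0.0, 1.0]] -0.12235170438051841 [[0.757, -0.481, 0.443, -0.038], [-0.654, -0.552, 0.517, -0.64], [-0.005, -0.681, -0.732, 1.072], [0.0, 0.0, 0.0, 1.0]]
top [[543.3, 0.0, 273.5], [0.0, 543.3, 209.0], [0.0, 0.0, 1.0]] 0.038703726259613894 [[0.025, -0.987, 0.156, 0.381], [-1.0, -0.024, 0.01, 0.068], [-0.007, -0.157, -0.988, 1.353], [0.0, 0.0, 0.0, 1.0]]
{'clock': 0.1, 'joint_pos': array([-1.1776048 ,  0.33280672, -0.06473614,  1.46083079,  0.0216036 ,
        1.34992566, -0.08849988]), 'joint_velocities': array([-0.00158964, -0.00256216,  0.00102286, -0.00320734,  0.00092944,
        0.00112233, -0.0004127 ]), 'tau': array([ 1.59052746e-03, -6.26742911e+01,  4.93608462e-02, -3.92429030e+01,
        1.62790040e-02,  6.98771066e-03,  1.57701589e-05]), 'position': array([0.2522957 , 0.57144965, 0.23060948]), 'ee_rot': array([ 2.06375101e-01,  9.78472744e-01, -6.28279188e-04, -1.07206780e-04]), 'ft_force': array([-0.4113011 , -0.02934584,  0.0867976 ]), 'torque': array([-0.08567592, -0.00518817,  0.01409326]), 'grasp_force': 0.0, 'grip_width': 1.0031847870627333}
[[-0.915  0.404 -0.   ]
 [ 0.404  0.915 -0.001]
 [-0.    -0.001 -1.   ]]
```

View pics/scene0.png

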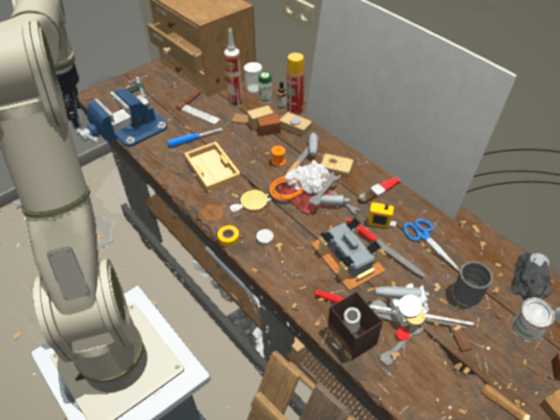

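View pics/top0.png

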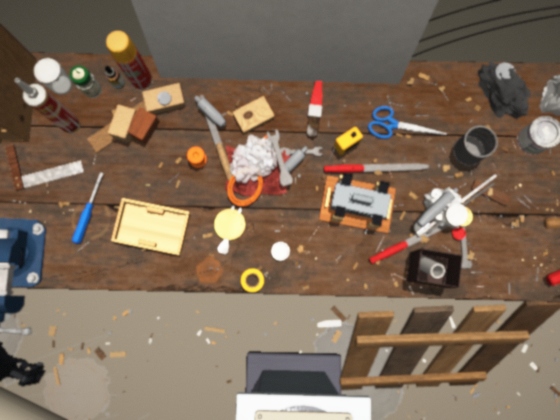

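Top view: tray at (150,227), cradle with grey box at (358,204), spool (197,157), tape roll (252,280), card box (435,270). The bench looks clear around (300,225).

```bash
python3 - <<'E'
import cv2
a=cv2.imread("pics/top0.png");b=cv2.imread("pics/scene0.png")
cv2.imwrite("pics/t1.png",cv2.resize(a[150:300,240:420],None,fx=4.4,fy=4,interpolation=cv2.INTER_CUBIC)[:600,:800])
cv2.imwrite("pics/t2.png",cv2.resize(a[190:265,100:200],None,fx=6,fy=6,interpolation=cv2.INTER_CUBIC))
E
```

```text
(no output)
```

View pics/t1.png

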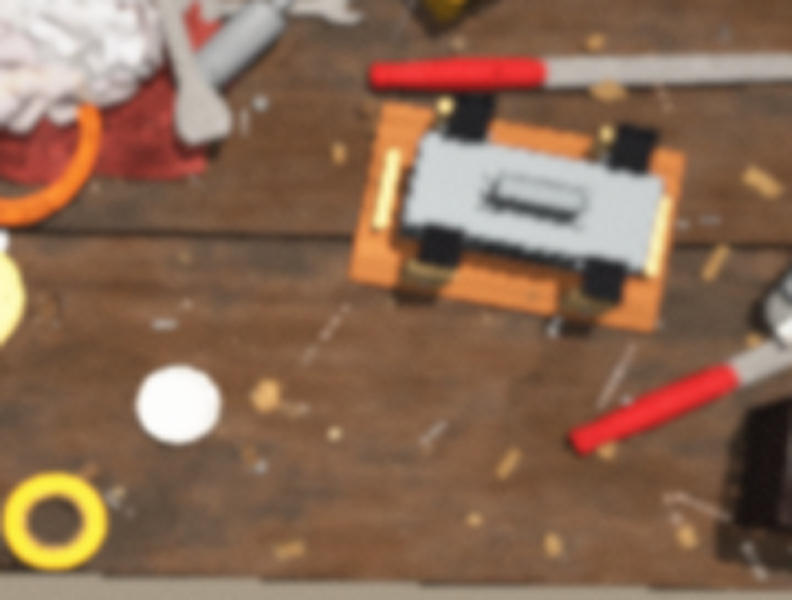

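View pics/t2.png

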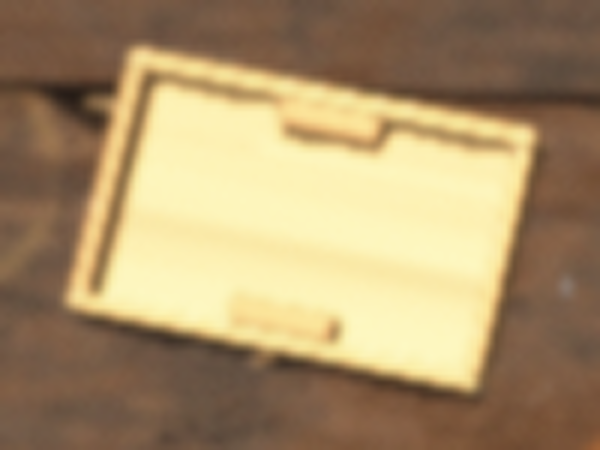

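Top crop: lid corners are near (335,183), (391,196), with the flaps roughly level over the cheeks. The tray has clean rim corners near (123,198), (189,211), (180,255), (111,241). Next I compute poses.

```bash
cat >> h.py <<'E'
def rect(c,mask,z,out=True):
    cs,_=cv2.findContours(mask.astype(np.uint8),cv2.RETR_EXTERNAL,cv2.CHAIN_APPROX_NONE)
    k=max(cs,key=cv2.contourArea)[:,0]
    w=np.array([onplane(c,p,z)[:2] for p in k])
    (cx,cy),(a,b),t=cv2.minAreaRect((w*1000).astype(np.float32))
    if a>b: t,a,b=t+90,b,a   # t: direction of short side (box x)
    t=(t+90)%180-90
    return np.round([cx,cy,a,b,t],1),k
E
python3 - <<'E'
from h import *
for n in("top","scene"):
    c=camera(n);im=c["img"].astype(int);h=cv2.cvtColor(c["img"],cv2.COLOR_RGB2HSV);H,S,V=[h[...,i] for i in range(3)]
    r=np.zeros(H.shape,bool);t=r.copy()
    if n=="top": r[165:240,315:400]=1;t[190:262,100:200]=1
    else: r[205:290,300:390]=1;t[130:195,175:250]=1
    lid=r&(S<75)&(V>85); lid=cv2.morphologyEx(lid.astype(np.uint8),cv2.MORPH_OPEN,np.ones((3,3)))
    print(n,"lid",rect(c,lid,.059)[0])
    cr=r&(H<18)&(S>130)&(V>110)
    print("cradle",rect(c,cv2.morphologyEx(cr.astype(np.uint8),cv2.MORPH_CLOSE,np.ones((25,25))),.006)[0])
    tr=t&(H<32)&(H>10)&(S<190)&(V>150)
    print("tray",rect(c,cv2.morphologyEx(tr.astype(np.uint8),cv2.MORPH_CLOSE,np.ones((9,9))),.03)[0])
    sat={"tape":((H>22)&(H<33)&(S>170)&(V>150)),"orange":(H>4)&(H<14)&(S>200)&(V>180)}
c=camera("top")
for p in [(280,251),(270,251),(291,251),(322,265),(330,262),(370,262),(295,215),(240,224),(252,280),(330,293),(197,157),(435,270),(411,285),(411,255),(324,169)]: print(p,onplane(c,p,0)[:2].round(3))
E
```

```text
top lid [ 614.6 -128.9   62.6  139.   -11.2]
cradle [ 618.5 -126.5  188.6  209.6    1.3]
tray [544.4 394.7 113.4 195.8 -10.3]
scene lid [ 615.6 -132.    74.2  145.6  -12.7]
cradle [ 621.7 -135.3  179.6  195.    74.2]
tray [551.1 402.3 140.9 274.2 -20.6]
(280, 251) [0.49  0.064]
(270, 251) [0.49  0.088]
(291, 251) [0.491 0.036]
(322, 265) [ 0.458 -0.041]
(330, 262) [ 0.466 -0.061]
(370, 262) [ 0.469 -0.16 ]
(295, 215) [0.582 0.028]
(240, 224) [0.556 0.166]
(252, 280) [0.417 0.131]
(330, 293) [ 0.39  -0.062]
(197, 157) [0.726 0.282]
(435, 270) [ 0.453 -0.319]
(411, 285) [ 0.415 -0.26 ]
(411, 255) [ 0.489 -0.261]
(324, 169) [ 0.702 -0.044]
```

```bash
python3 - <<'E'
from h import *
c=camera("top")
P=np.array([onplane(c,p,.03)[:2] for p in [(123.3,198),(190,210.8),(179.7,255),(111.3,240.5)]])
print(P.round(4).tolist(),P.mean(0));e=P[0]-P[1]+P[3]-P[2];print("tray yaw of y",np.degrees(np.arctan2(e[1],e[0]))-90,[np.linalg.norm(P[i]-P[i-1]).round(4) for i in range(4)])
tp=P.mean(0);ta=np.radians(np.degrees(np.arctan2(e[1],e[0]))-90)
def draw(c,ctr,a,w,l,z,S,img,off,col):
    q=[np.append(np.array(ctr)+R.from_euler('z',a).as_matrix()[:2,:2]@np.array([sx*w/2,sy*l/2]),z) for sx,sy in((1,1),(1,-1),(-1,-1),(-1,1))]
    q=np.array([(proj(c,p)-off+.5)*S for p in q]);cv2.polylines(img,[np.round(q).astype(int)],True,col,1)
out=[]
for n,o1,o2 in(("top",(315,165),(100,185)),("scene",(300,205),(170,130))):
    c=camera(n);im=c["img"][:,:,::-1]
    for o,k in((o1,0),(o2,1)):
        S=4;v=cv2.resize(im[o[1]:o[1]+75,o[0]:o[0]+100],None,fx=S,fy=S,interpolation=cv2.INTER_CUBIC)
        if k==0:
            b=(.615,-.130);a=np.radians(-11.2)
            draw(c,b,a,.057,.134,.059,S,v,np.array(o),(0,0,255));draw(c,b,a,.016,.05,.081,S,v,np.array(o),(0,255,0));draw(c,b,a,.116,.176,.006,S,v,np.array(o),(255,0,0))
        else:
            draw(c,tp,ta,.112,.174,.03,S,v,np.array(o),(0,0,255));draw(c,tp,ta,.096,.158,.03,S,v,np.array(o),(0,255,0))
        out.append(v)
cv2.imwrite("pics/ov.png",np.vstack([np.hstack(out[:2]),np.hstack(out[2:])]))
E
```

```text
[[0.6097, 0.4538], [0.5816, 0.2877], [0.4723, 0.3073], [0.5038, 0.4757]] [0.5418335  0.38112521]
tray yaw of y -10.09455325989694 [np.float64(0.1081), np.float64(0.1684), np.float64(0.1111), np.float64(0.1713)]
```

View pics/ov.png

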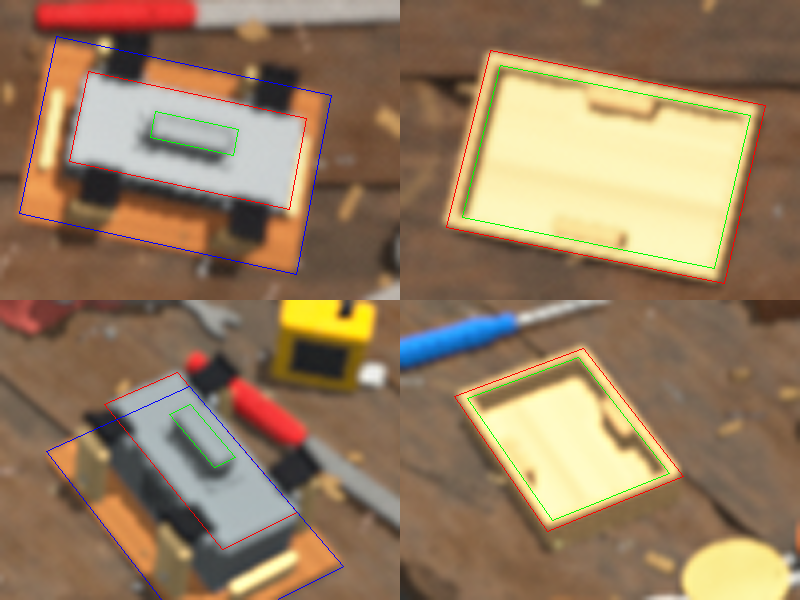

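Both overlays match within about 1 mm: box at (0.615,-0.130), yaw -11.2°; tray at (0.542,0.381), yaw -10.1°. I start the traverse.

Call:
{"name": "jog_arm", "arguments": {
  "plan": [
    [[0,0,0.07],[-0.03,-0.024,0.001],0.085],
    [[0,0,0.14],[-0.06,-0.048,0.002],0.085],
    [[0,0,0.21],[-0.09,-0.072,0.003],0.085],
    [[0,0,0.28],[-0.12,-0.096,0.004],0.085],
    [[0,0,0.35],[-0.15,-0.12,0.005],0.085],
    [[0,0,0.42],[-0.18,-0.144,0.006],0.085],
    [[0,0,0.49],[-0.21,-0.168,0.007],0.085],
    [[0,0,0.56],[-0.24,-0.192,0.008],0.085]
  ],
  "force": 40
}}

```text
clock: 1.07
position: [0.395, 0.2974, 0.2235]
ee_rot: [0.47, 0.883, 0.0, -0.0]
ft_force: [1.1, 0.9, 0.9]
grip_width: 0.997
grasp_force: 0.0
```

```bash
cat > go.py <<'E'
# usage: go.py x y z yawdeg : shift/turn from current measured pose, tool axes
from h import *; import sys
o=get_obs();M=R.from_quat(o["ee_rot"]);x,y,z,a=map(float,sys.argv[1:5]);a=np.radians(a)
Y=np.array([np.cos(a),np.sin(a),0]);Z=np.array([0,0,-1.]);T=R.from_matrix(np.c_[np.cross(Y,Z),Y,Z])
print("clk %.1f"%o["clock"],o["position"].round(4),"yaw",np.degrees(np.arctan2(*M.as_matrix()[[1,0],1])).round(2),"F",o["ft_force"].round(1),"grip",round(o["grip_width"]*85.4,1),round(o["grasp_force"],1))
print("turn",(M.inv()*T).as_rotvec().round(4),"shift",M.inv().apply(np.array([x,y,z])-o["position"]).round(4),"j",o["joint_pos"].round(2))
E
python3 go.py .615 -.13 .17 -11.2
```

```text
clk 1.1 [0.395  0.2974 0.2235] yaw 33.9 F [1.1 0.9 0.9] grip 85.1 0.0
turn [ 5.000e-04 -6.000e-04  7.871e-01] shift [-0.4775 -0.0558  0.0533] j [-0.89  0.04  0.16  1.82 -0.01  1.28 -0.14]
```

Call:
{"name": "jog_arm", "arguments": {
  "plan": [
    [[0,0,0.06],[-0.036,-0.004,0.004],0.085],
    [[0,0,0.12],[-0.072,-0.008,0.008],0.085],
    [[0,0,0.18],[-0.108,-0.012,0.012],0.085],
    [[0,0,0.24],[-0.144,-0.016,0.016],0.085],
    [[0,0,0.3],[-0.18,-0.02,0.02],0.085],
    [[0,0,0.36],[-0.216,-0.025,0.024],0.085],
    [[0,0,0.42],[-0.252,-0.029,0.028],0.085],
    [[0,0,0.48],[-0.288,-0.034,0.032],0.085]
  ]
}}

```text
clock: 1.73
position: [0.5284, 0.04, 0.1915]
ee_rot: [0.666, 0.746, 0.0, 0.0]
ft_force: [1.3, 0.8, 0.0]
grip_width: 0.996
grasp_force: 0.0
```

```bash
python3 go.py .615 -.13 .17 -11.2
```

```text
clk 1.7 [0.5284 0.04   0.1915] yaw 6.44 F [1.3 0.8 0. ] grip 85.0 0.0
turn [ 0.0008 -0.0004  0.3078] shift [-0.1787  0.067   0.0215] j [-0.57  0.15  0.45  1.79 -0.07  1.22  0.01]
```

Call:
{"name": "jog_arm", "arguments": {
  "plan": [
    [[0,0,0.06],[-0.035,0.013,0.004],0.085],
    [[0,0,0.12],[-0.07,0.026,0.008],0.085],
    [[0,0,0.18],[-0.105,0.039,0.012],0.085],
    [[0,0,0.24],[-0.14,0.052,0.016],0.085],
    [[0,0,0.3],[-0.168,0.062,0.02],0.085],
    [[0,0,0.308],[-0.179,0.067,0.021],0.085],
    [[0,0,0.308],[-0.179,0.067,0.021],0.085]
  ]
}}

```text
clock: 2.32
position: [0.6149, -0.1319, 0.1697]
ee_rot: [0.773, 0.634, -0.001, 0.0]
ft_force: [-0.3, 0.6, 0.5]
grip_width: 0.994
grasp_force: 0.0
```

```bash
python3 go.py .615 -.13 .022 -11.2
```

```text
clk 2.3 [ 0.6149 -0.1319  0.1697] yaw -11.29 F [-0.3  0.6  0.5] grip 84.9 0.0
turn [-0.0005  0.002  -0.0015] shift [ 0.0022 -0.0002  0.1477] j [-0.31  0.42  0.58  1.56 -0.24  1.24  0.12]
```

Call:
{"name": "jog_arm", "arguments": {
  "plan": [
    [[0,0,0],[0.002,0,0.035],0.085],
    [[0,0,0],[0.002,0,0.07],0.085],
    [[0,0,0],[0.002,0,0.1],0.085],
    [[0,0,0],[0.002,0,0.12],0.085],
    [[0,0,0],[0.002,0,0.135],0.085],
    [[0,0,0],[0.002,0,0.148],0.085],
    [[0,0,0],[0.002,0,0.148],0.085]
  ]
}}

```text
clock: 2.9
position: [0.6137, -0.1246, 0.0199]
ee_rot: [0.771, 0.637, -0.001, -0.002]
ft_force: [-0.0, 1.3, -0.0]
grip_width: 0.998
grasp_force: 0.0
```

Call:
{"name": "jog_arm", "arguments": {
  "plan": [
    [[0,0,0],[0,0,0],0.05],
    [[0,0,0],[0,0,0],0.05],
    [[0,0,0],[0,0,0],0.05],
    [[0,0,0],[0,0,0],0.05],
    [[0,0,0],[0,0,0],0.05],
    [[0,0,0],[0,0,0],0.05]
  ],
  "force": 40
}}

```text
clock: 3.4
position: [0.6166, -0.1265, 0.0241]
ee_rot: [0.772, 0.636, 0.001, 0.001]
ft_force: [1.0, 0.3, 6.5]
grip_width: 0.693
grasp_force: 46.1
```

```bash
python3 go.py .478 -.06 .022 -7
```

```text
clk 3.4 [ 0.6166 -0.1265  0.0241] yaw -11.03 F [1.  0.3 6.5] grip 59.2 46.1
turn [ 0.0032 -0.0007 -0.0704] shift [ 0.0387 -0.1488  0.0017] j [-0.27  0.57  0.52  1.68 -0.33  0.97  0.18]
```

Call:
{"name": "jog_arm", "arguments": {
  "plan": [
    [[0,0,0],[0,0,-0.006],0.05],
    [[0,0,0],[0,0,-0.016],0.05],
    [[0,0,0],[0,0,-0.03],0.05],
    [[0,0,0],[0,0,-0.046],0.05],
    [[0,0,0],[0,0,-0.062],0.05],
    [[0,0,0],[0,0,-0.076],0.05],
    [[0,0,0],[0,0,-0.08],0.05],
    [[0,0,0],[0,0,-0.08],0.05]
  ]
}}

```text
clock: 4.07
position: [0.6159, -0.1267, 0.104]
ee_rot: [0.772, 0.636, 0.001, 0.001]
ft_force: [0.5, 0.1, -7.2]
grip_width: 0.689
grasp_force: 45.8
```

```bash
python3 go.py .480 -.06 .08 0; python3 -c "
from h import *
save(camera('scene'),'s3')"
```

```text
clk 4.1 [ 0.6159 -0.1267  0.104 ] yaw -11.06 F [ 0.5  0.1 -7.2] grip 58.8 45.8
turn [ 0.0024 -0.0003 -0.193 ] shift [ 0.0394 -0.1462  0.0236] j [-0.3   0.48  0.56  1.63 -0.28  1.11  0.14]
```

View pics/s3.png

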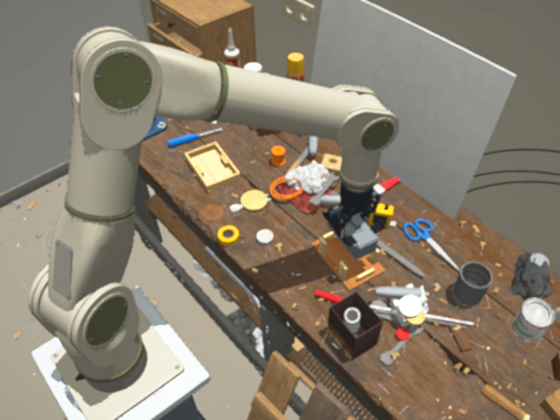

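The box is lifted level out of the cradle, at about (360,225). Now I carry it to the clear patch.

Call:
{"name": "jog_arm", "arguments": {
  "plan": [
    [[0,0,-0.02],[0.003,-0.012,0],0.05],
    [[0,0,-0.05],[0.01,-0.036,0],0.05],
    [[0,0,-0.09],[0.018,-0.065,0],0.05],
    [[0,0,-0.13],[0.026,-0.094,0],0.05],
    [[0,0,-0.16],[0.033,-0.122,0.004],0.05],
    [[0,0,-0.185],[0.038,-0.14,0.012],0.05],
    [[0,0,-0.193],[0.039,-0.146,0.024],0.05],
    [[0,0,-0.193],[0.039,-0.146,0.024],0.05]
  ]
}}

```text
clock: 4.78
position: [0.476, -0.0592, 0.0758]
ee_rot: [0.707, 0.708, -0.001, -0.002]
ft_force: [-0.4, 0.1, -7.4]
grip_width: 0.691
grasp_force: 46.7
```

```bash
python3 go.py .480 -.06 .018 0
```

```text
clk 4.8 [ 0.476  -0.0592  0.0758] yaw 0.09 F [-0.4  0.1 -7.4] grip 59.0 46.7
turn [-0.0051 -0.0009  0.0016] shift [-0.0009  0.0043  0.0578] j [-0.46  0.18  0.53  2.03 -0.11  0.96  0.13]
```

Call:
{"name": "jog_arm", "arguments": {
  "plan": [
    [[0,0,0],[0,0,0.01],0.05],
    [[0,0,0],[0,0,0.025],0.05],
    [[0,0,0],[0,0,0.04],0.05],
    [[0,0,0],[0,0,0.05],0.05],
    [[0,0,0],[0,0,0.055],0.05],
    [[0,0,0],[0,0,0.055],0.05],
    [[0,0,0],[0,0,0.055],0.05]
  ]
}}

```text
clock: 5.37
position: [0.4798, -0.0606, 0.0234]
ee_rot: [0.707, 0.707, -0.0, 0.0]
ft_force: [-0.2, -0.1, -7.0]
grip_width: 0.691
grasp_force: 46.7
```

```bash
python3 go.py .480 -.06 .018 0
```

```text
clk 5.4 [ 0.4798 -0.0606  0.0234] yaw -0.03 F [-0.2 -0.1 -7. ] grip 59.0 46.7
turn [ 0.      0.0004 -0.0005] shift [0.0006 0.0002 0.0054] j [-0.43  0.28  0.51  2.06 -0.18  0.84  0.19]
```

Call:
{"name": "jog_arm", "arguments": {
  "plan": [
    [[0,0,0],[0,0,0.003],0.05],
    [[0,0,0],[0,0,0.006],0.05],
    [[0,0,0],[0,0,0.006],0.05],
    [[0,0,0],[0,0,0.006],0.085],
    [[0,0,0],[0,0,0.006],0.085],
    [[0,0,0],[0,0,0.006],0.085],
    [[0,0,0],[0,0,0.006],0.085],
    [[0,0,0],[0,0,0.006],0.085]
  ]
}}

```text
clock: 6.03
position: [0.4797, -0.0602, 0.0175]
ee_rot: [0.707, 0.707, 0.0, 0.0]
ft_force: [0.9, 0.0, -0.2]
grip_width: 0.995
grasp_force: 0.0
```

Call:
{"name": "jog_arm", "arguments": {
  "plan": [
    [[0,0,0],[0,0,-0.01],0.085],
    [[0,0,0],[0,0,-0.03],0.085],
    [[0,0,0],[0,0,-0.06],0.085],
    [[0,0,0],[0,0,-0.09],0.085],
    [[0,0,0],[0,0,-0.115],0.085],
    [[0,0,0],[0,0,-0.13],0.085],
    [[0,0,0],[0,0,-0.13],0.06],
    [[0,0,0],[0,0,-0.13],0.03]
  ]
}}

```text
clock: 6.7
position: [0.4798, -0.0602, 0.1483]
ee_rot: [0.707, 0.707, 0.001, 0.0]
ft_force: [-0.1, 1.4, -0.4]
grip_width: 0.744
grasp_force: 0.0
```

```bash
python3 go.py .480 -.06 .15 0
```

```text
clk 6.7 [ 0.4798 -0.0602  0.1483] yaw -0.0 F [-0.1  1.4 -0.4] grip 63.5 0.0
turn [ 0.0021 -0.0007 -0.    ] shift [ 0.0002  0.0002 -0.0017] j [-0.49  0.08  0.55  1.96 -0.05  1.11  0.08]
```

Call:
{"name": "jog_arm", "arguments": {
  "plan": [
    [[0,0,0],[0.03,0,0],0],
    [[0,0,0],[0.065,0,0],0],
    [[0,0,0],[0.1,0,0],0],
    [[0,0,0],[0.135,0,0],0],
    [[0,0,0],[0.16,0,0],0],
    [[0,0,0],[0.17,0,0],0],
    [[0,0,0],[0.17,0,0],0]
  ],
  "force": 60
}}

```text
clock: 7.28
position: [0.4785, 0.112, 0.1462]
ee_rot: [0.706, 0.709, -0.001, -0.0]
ft_force: [0.5, -0.5, -0.2]
grip_width: -0.0
grasp_force: 0.0
```

```bash
cat > box.py <<'E'
from h import *; import sys
def wire(bx,by,a,n,scale=6,draw=True):
    v=[]
    for nm in("top","scene"):
        c=camera(nm);m=proj(c,(bx,by,.03));o=np.clip((m-[33,37]).astype(int),0,[493,345]);im=c["img"][:,:,::-1]
        w=cv2.resize(im[o[1]:o[1]+75,o[0]:o[0]+66],None,fx=scale,fy=scale,interpolation=cv2.INTER_CUBIC)
        if draw:
          for W,L,z,col in((.057,.134,.053,(0,0,255)),(.016,.05,.075,(0,255,0))):
            q=[proj(c,np.append([bx,by]+R.from_euler('z',a,degrees=True).as_matrix()[:2,:2]@np.array([sx*W/2,sy*L/2]),z)) for sx,sy in((1,1),(1,-1),(-1,-1),(-1,1))]
            cv2.polylines(w,[np.round((np.array(q)-o+.5)*scale).astype(int)],True,col,1)
        v.append(w)
    cv2.imwrite("pics/%s.png"%n,np.hstack(v))
def lid(guess):
    c=camera("top");h=cv2.cvtColor(c["img"],cv2.COLOR_RGB2HSV);m=np.zeros(h.shape[:2],np.uint8)
    u,w=proj(c,(*guess,.05)).astype(int);m[w-35:w+35,u-45:u+45]=1
    k=m&((h[...,1]<75)&(h[...,2]>85));k=cv2.morphologyEx(k,cv2.MORPH_OPEN,np.ones((3,3)));return rect(c,k,.053)[0]
if __name__=="__main__":
    g=float(sys.argv[1]),float(sys.argv[2]);print(lid(g))
    if len(sys.argv)>4: wire(*g,float(sys.argv[3]),sys.argv[4])
E
python3 box.py .480 -.062 0 b1; python3 go.py .425 -.015 .09 0
```

```text
[477.6 -63.1  66.7 138.6   0.9]
clk 7.4 [0.4792 0.108  0.1467] yaw -0.1 F [ 0.2 -0.9  0.8] grip -0.2 0.0
turn [-0.0009  0.0009 -0.0018] shift [-0.123  -0.054   0.0569] j [-0.69  0.1   0.39  1.93 -0.04  1.12 -0.28]
```

View pics/b1.png

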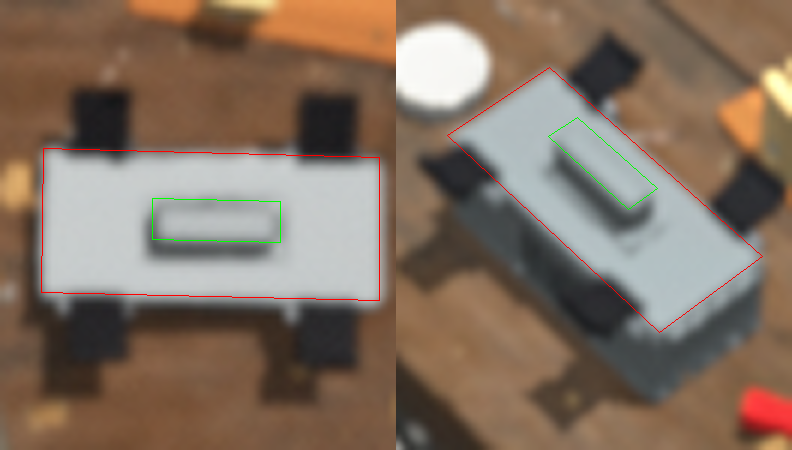

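The overlay fits: box at (0.480,-0.062), yaw 0, all four flaps about level. Clip_1 (near side, +y) goes first.

Call:
{"name": "jog_arm", "arguments": {
  "plan": [
    [[0,0,0],[-0.035,-0.016,0],0],
    [[0,0,0],[-0.07,-0.032,0],0],
    [[0,0,0],[-0.1,-0.047,0],0],
    [[0,0,0],[-0.12,-0.055,0.01],0],
    [[0,0,0],[-0.125,-0.056,0.03],0],
    [[0,0,0],[-0.125,-0.056,0.055],0],
    [[0,0,0],[-0.125,-0.056,0.057],0],
    [[0,0,0],[-0.125,-0.056,0.057],0]
  ]
}}

```text
clock: 8.1
position: [0.4222, -0.0166, 0.0896]
ee_rot: [0.708, 0.706, -0.001, -0.001]
ft_force: [0.5, 0.4, 1.1]
grip_width: 0.002
grasp_force: 0.0
```

```bash
python3 go.py .4235 -.017 .06 0
```

```text
clk 8.1 [ 0.4222 -0.0166  0.0896] yaw -0.13 F [0.5 0.4 1.1] grip 0.2 0.0
turn [-0.0028  0.0008 -0.0023] shift [-0.0004  0.0014  0.0296] j [-0.57  0.01  0.51  2.15 -0.01  0.98 -0.06]
```

Call:
{"name": "jog_arm", "arguments": {
  "plan": [
    [[0,0,0],[0,0,0.015],0],
    [[0,0,0],[0,0,0.03],0],
    [[0,0,0],[0,-0.005,0.04],0],
    [[0,0,0],[0,-0.01,0.052],0],
    [[0,0,0],[0,-0.011,0.066],0],
    [[0,0,0],[0,-0.011,0.066],0],
    [[0,0,0],[0,-0.007,0.066],0],
    [[0,0,0],[0,-0.004,0.066],0]
  ]
}}

```text
clock: 8.77
position: [0.4205, -0.0152, 0.0255]
ee_rot: [0.707, 0.707, 0.001, 0.0]
ft_force: [-0.2, -0.8, 0.9]
grip_width: 0.0
grasp_force: 0.4
```

```bash
python3 go.py .4215 -.017 .0235 0; python3 box.py .48 -.062
```

```text
clk 8.8 [ 0.4205 -0.0152  0.0255] yaw -0.0 F [-0.2 -0.8  0.9] grip 0.0 0.4
turn [ 0.0011 -0.0004 -0.    ] shift [-0.0018  0.001   0.002 ] j [-0.55  0.13  0.51  2.21 -0.09  0.81  0.01]
[456.  -55.2 109.1 156.1   1.4]
```

Call:
{"name": "jog_arm", "arguments": {
  "plan": [
    [[0,0,0],[0,0.001,0],0],
    [[0,0,0],[0,0.002,0],0],
    [[0,0,0],[0,0.002,0],0]
  ]
}}

```text
clock: 9.07
position: [0.422, -0.0152, 0.0247]
ee_rot: [0.707, 0.707, 0.0, 0.0]
ft_force: [-0.1, 0.2, 0.6]
grip_width: -0.005
grasp_force: 0.0
```

Call:
{"name": "jog_arm", "arguments": {
  "plan": [
    [[0,0,0],[0,0.001,0],0],
    [[0,0,0],[0,0.002,0],0],
    [[0,0,0],[0,0.002,0],0]
  ]
}}

```text
clock: 9.32
position: [0.4228, -0.0152, 0.0241]
ee_rot: [0.707, 0.707, -0.001, -0.001]
ft_force: [-3.9, 0.2, 3.2]
grip_width: -0.002
grasp_force: 2.4
```

```bash
python3 go.py .4215 -.017 .0235 0; python3 -c "
from box import *
wire(.48,-.062,0,'b2',6,False)"
```

```text
clk 9.3 [ 0.4228 -0.0152  0.0241] yaw 0.0 F [-3.9  0.2  3.2] grip -0.2 2.4
turn [-0.0016 -0.0001  0.    ] shift [-0.0018 -0.0013  0.0006] j [-0.55  0.14  0.51  2.2  -0.1   0.82  0.02]
```

View pics/b2.png

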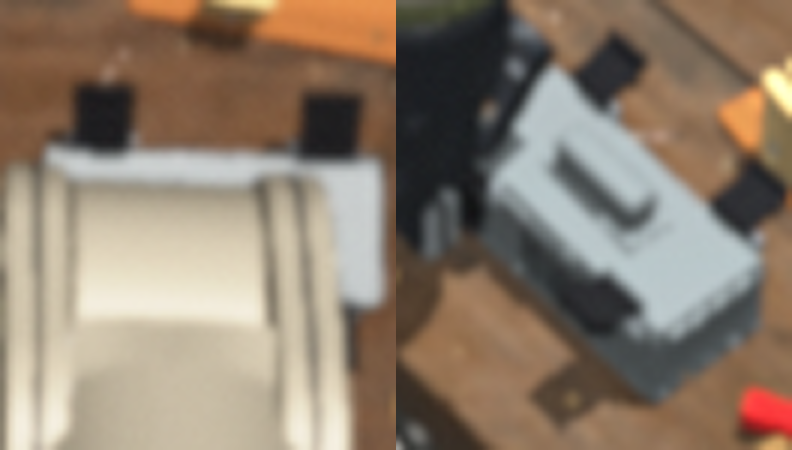

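Clip_1's flap is pushed down behind the finger; the far flaps are still open and the box has shifted by 2 mm at most. I press a little more.

Call:
{"name": "jog_arm", "arguments": {
  "plan": [
    [[0,0,0],[0,0.001,0],0],
    [[0,0,0],[0,0.002,0],0],
    [[0,0,0],[0,0.002,0],0],
    [[0,0,0],[0,0.002,0],0]
  ]
}}

```text
clock: 9.75
position: [0.4247, -0.015, 0.024]
ee_rot: [0.707, 0.707, -0.0, -0.001]
ft_force: [-6.1, 1.8, 3.9]
grip_width: 0.006
grasp_force: 2.9
```

Call:
{"name": "jog_arm", "arguments": {
  "plan": [
    [[0,0,0],[0,-0.006,0],0],
    [[0,0,0],[0,-0.012,0],0],
    [[0,0,0],[0,-0.014,-0.03],0],
    [[0,0,0],[0,-0.014,-0.065],0],
    [[0,0,0],[0.03,-0.014,-0.09],0],
    [[0,0,0],[0.065,-0.005,-0.1],0],
    [[0,0,0],[0.1,0.02,-0.1],0],
    [[0,0,0],[0.125,0.04,-0.1],0]
  ]
}}

```text
clock: 10.42
position: [0.4665, 0.113, 0.1258]
ee_rot: [0.706, 0.708, 0.002, 0.0]
ft_force: [0.0, -0.2, 0.8]
grip_width: -0.001
grasp_force: 0.0
```

```bash
cat > clips.py <<'E'
from box import *
g=lid((.482,-.062));print("lid",g)
# dark fraction profile along local x for each clip row, both views
bx,by,a=[float(s) for s in sys.argv[1:4]];Rm=R.from_euler('z',a,degrees=True).as_matrix()
C={nm:camera(nm) for nm in("top","scene")}
for k,(sx,sy) in enumerate(((-1,1),(1,1),(1,-1),(-1,-1)),1):
    for nm,c in C.items():
        h=cv2.cvtColor(c["img"],cv2.COLOR_RGB2HSV)[...,2].astype(np.float32);L=[]
        for X,z in((36,60),(44,60),(50,60),(54,60),(44,45),(43,36)):
            v=[]
            for dy in(-5,0,5):
                p=proj(c,Rm@np.array([sx*X,sy*45+dy,z])/1000+[bx,by,0]);v.append(cv2.getRectSubPix(h,(1,1),tuple(map(float,p)))[0,0])
            L.append(int(np.mean(v)))
        print("clip",k,nm,L)
E
python3 clips.py .482 -.062 0; python3 go.py .5 -.1 .1 0
```

```text
lid [478.8 -63.1  69.2 138.6   0.9]
clip 1 top [78, 33, 58, 85, 30, 31]
clip 1 scene [74, 57, 112, 130, 46, 29]
clip 2 top [30, 31, 44, 93, 34, 35]
clip 2 scene [49, 48, 44, 39, 64, 85]
clip 3 top [32, 32, 65, 109, 36, 41]
clip 3 scene [50, 50, 41, 56, 54, 82]
clip 4 top [48, 43, 43, 45, 43, 43]
clip 4 scene [46, 47, 42, 56, 45, 66]
clk 10.6 [0.466  0.1115 0.1242] yaw 0.17 F [ 0.7 -0.3 -0.1] grip 0.1 0.0
turn [0.001  0.0006 0.003 ] shift [-0.2116  0.0333  0.0243] j [-0.7   0.1   0.39  1.99 -0.04  1.06 -0.29]
```

```bash
cat > prof.py <<'E'
from box import *
bx,by,a=[float(s) for s in sys.argv[1:4]];Rm=R.from_euler('z',a,degrees=True).as_matrix()
print("X   ",list(range(38,66,2)))
for nm in("top","scene"):
    c=camera(nm);im=c["img"].astype(np.float32);im=im.max(2)+ (im.max(2)-im.min(2))
    for k,(sx,sy) in enumerate(((-1,1),(1,1),(1,-1),(-1,-1)),1):
        print(nm,k,[int(np.mean([cv2.getRectSubPix(im,(1,1),tuple(map(float,proj(c,Rm@np.array([sx*X,sy*45+d,30])/1000+[bx,by,0]))))[0,0] for d in(-6,-3,0,3,6)])) for X in range(38,66,2)])
E
python3 prof.py .481 -.062 0
```

```text
X    [38, 40, 42, 44, 46, 48, 50, 52, 54, 56, 58, 60, 62, 64]
top 1 [56, 47, 33, 36, 53, 73, 93, 115, 145, 171, 184, 191, 192, 189]
top 2 [37, 37, 39, 41, 41, 41, 41, 42, 52, 78, 116, 156, 179, 189]
top 3 [52, 55, 55, 56, 56, 57, 59, 70, 91, 122, 155, 179, 191, 192]
top 4 [47, 46, 46, 47, 47, 45, 45, 48, 65, 94, 118, 130, 130, 126]
scene 1 [25, 29, 42, 64, 88, 107, 120, 126, 132, 136, 138, 142, 146, 151]
scene 2 [191, 169, 141, 117, 111, 124, 147, 163, 176, 178, 171, 159, 150, 153]
scene 3 [158, 127, 108, 106, 111, 117, 123, 126, 124, 120, 114, 114, 117, 131]
scene 4 [73, 77, 77, 86, 97, 105, 114, 127, 136, 139, 137, 136, 137, 139]
```

Call:
{"name": "jog_arm", "arguments": {
  "plan": [
    [[0,0,0],[-0.035,0.012,0],0],
    [[0,0,0],[-0.072,0.024,0],0],
    [[0,0,0],[-0.109,0.036,0],0],
    [[0,0,0],[-0.146,0.048,0],0],
    [[0,0,0],[-0.183,0.06,0],0],
    [[0,0,0],[-0.21,0.07,0.01],0],
    [[0,0,0],[-0.2185,0.0725,0.034],0],
    [[0,0,0],[-0.2185,0.0725,0.034],0]
  ]
}}

```text
clock: 11.33
position: [0.5351, -0.113, 0.0874]
ee_rot: [0.709, 0.705, -0.002, -0.001]
ft_force: [-2.4, 0.7, -0.5]
grip_width: 0.005
grasp_force: 0.0
```

```bash
python3 go.py .5385 -.107 .09 0
```

```text
clk 11.3 [ 0.5351 -0.113   0.0874] yaw -0.37 F [-2.4  0.7 -0.5] grip 0.4 0.0
turn [-0.004   0.0013 -0.0064] shift [ 0.006   0.0034 -0.0027] j [-0.36  0.32  0.56  1.86 -0.2   1.02  0.28]
```

Call:
{"name": "jog_arm", "arguments": {
  "plan": [
    [[0,0,0],[0,0,0],0],
    [[0,0,0],[0,0,0],0],
    [[0,0,0],[0,0,0],0]
  ]
}}

```text
clock: 11.58
position: [0.5382, -0.1079, 0.0914]
ee_rot: [0.707, 0.707, 0.001, 0.0]
ft_force: [1.0, 0.6, -0.2]
grip_width: -0.001
grasp_force: 0.0
```

```bash
python3 go.py .5385 -.107 .09 0
```

```text
clk 11.6 [ 0.5382 -0.1079  0.0914] yaw 0.06 F [ 1.   0.6 -0.2] grip -0.1 0.0
turn [ 0.0015 -0.0008  0.001 ] shift [0.0009 0.0003 0.0014] j [-0.36  0.32  0.56  1.85 -0.2   1.03  0.28]
```

Call:
{"name": "jog_arm", "arguments": {
  "plan": [
    [[0,0,0],[0,0,0.015],0],
    [[0,0,0],[0,0,0.03],0],
    [[0,0,0],[0,0.005,0.04],0],
    [[0,0,0],[0,0.01,0.052],0],
    [[0,0,0],[0,0.011,0.067],0],
    [[0,0,0],[0,0.011,0.067],0],
    [[0,0,0],[0,0.007,0.067],0],
    [[0,0,0],[0,0.004,0.067],0]
  ]
}}

```text
clock: 12.25
position: [0.5427, -0.1086, 0.0248]
ee_rot: [0.707, 0.707, 0.001, 0.001]
ft_force: [3.5, -0.7, 0.6]
grip_width: 0.004
grasp_force: 1.8
```

Call:
{"name": "jog_arm", "arguments": {
  "plan": [
    [[0,0,0],[0,-0.001,0],0],
    [[0,0,0],[0,-0.002,0],0],
    [[0,0,0],[0,-0.003,0],0],
    [[0,0,0],[0,-0.004,0],0],
    [[0,0,0],[0,-0.004,0],0]
  ]
}}

```text
clock: 12.67
position: [0.5386, -0.1087, 0.0239]
ee_rot: [0.707, 0.707, 0.001, 0.001]
ft_force: [6.0, -0.8, 1.5]
grip_width: 0.002
grasp_force: 1.1
```

Call:
{"name": "jog_arm", "arguments": {
  "plan": [
    [[0,0,0],[0,-0.001,0],0],
    [[0,0,0],[0,-0.001,0],0],
    [[0,0,0],[0,-0.001,0],0]
  ]
}}

```text
clock: 12.92
position: [0.5379, -0.1089, 0.024]
ee_rot: [0.707, 0.707, 0.001, 0.001]
ft_force: [5.3, -0.4, 3.4]
grip_width: -0.002
grasp_force: 1.3
```

```bash
python3 go.py .537 -.107 .0235 0;python3 box.py .481 -.062
```

```text
clk 12.9 [ 0.5379 -0.1089  0.024 ] yaw -0.0 F [ 5.3 -0.4  3.4] grip -0.2 1.3
turn [ 0.0022  0.0001 -0.    ] shift [ 0.0019 -0.0009  0.0005] j [-0.33  0.42  0.53  1.9  -0.26  0.89  0.33]
[ 485.2 -111.1  108.5  168.    89.7]
```

Call:
{"name": "jog_arm", "arguments": {
  "plan": [
    [[0,0,0],[0,0.006,0],0],
    [[0,0,0],[0,0.011,0],0],
    [[0,0,0],[0,0.011,-0.03],0],
    [[0,0,0],[0,0.011,-0.065],0],
    [[0,0,0],[0.03,0.005,-0.09],0],
    [[0,0,0],[0.065,0,-0.1],0],
    [[0,0,0],[0.1,-0.015,-0.1],0],
    [[0,0,0],[0.14,-0.03,-0.1],0]
  ]
}}

```text
clock: 13.63
position: [0.5068, 0.0309, 0.1239]
ee_rot: [0.708, 0.707, -0.0, 0.0]
ft_force: [0.4, -0.3, 0.1]
grip_width: 0.0
grasp_force: 0.0
```

Call:
{"name": "jog_arm", "arguments": {
  "plan": [
    [[0,0,0],[0.04,0,0],0],
    [[0,0,0],[0.08,0,0],0],
    [[0,0,0],[0.08,0,0],0],
    [[0,0,0],[0.08,0,0],0]
  ]
}}

```text
clock: 13.97
position: [0.5064, 0.1128, 0.1228]
ee_rot: [0.705, 0.709, -0.001, -0.001]
ft_force: [-0.9, -0.7, 0.2]
grip_width: 0.002
grasp_force: 0.0
```

```bash
python3 prof.py .481 -.062 0;python3 go.py .5 -.1 .1 0; python3 - <<'E'
from box import *
print(lid((.481,-.062)))
v=[]
for nm,w,S in(("top",(66,50),6),("scene",(66,66),6)):
    c=camera(nm);m=proj(c,(.481,-.062,.03));o=(m-np.array(w)/2).astype(int)
    z=cv2.resize(c["img"][o[1]:o[1]+w[1],o[0]:o[0]+w[0],::-1],None,fx=S,fy=S,interpolation=cv2.INTER_CUBIC)
    z=np.clip(z.astype(float)*1.8,0,255).astype(np.uint8)
    v.append(cv2.copyMakeBorder(z,0,396-z.shape[0],0,0,cv2.BORDER_CONSTANT))
cv2.imwrite("pics/b3.png",np.hstack(v))
E
```

```text
X    [38, 40, 42, 44, 46, 48, 50, 52, 54, 56, 58, 60, 62, 64]
top 1 [71, 60, 51, 42, 39, 49, 69, 93, 118, 146, 170, 185, 189, 186]
top 2 [51, 55, 56, 55, 53, 54, 56, 66, 90, 124, 159, 182, 190, 191]
top 3 [38, 45, 70, 106, 144, 171, 181, 182, 181, 181, 182, 187, 192, 191]
top 4 [83, 54, 45, 44, 44, 44, 45, 46, 45, 44, 43, 49, 67, 93]
scene 1 [28, 27, 28, 31, 47, 71, 96, 112, 122, 125, 126, 127, 129, 137]
scene 2 [143, 118, 104, 111, 128, 142, 150, 151, 151, 146, 139, 134, 136, 143]
scene 3 [104, 78, 57, 49, 66, 107, 148, 175, 184, 182, 178, 175, 172, 179]
scene 4 [75, 71, 71, 72, 74, 76, 88, 101, 107, 109, 112, 117, 124, 129]
clk 14.1 [0.507  0.1094 0.1229] yaw -0.02 F [ 0.3 -0.3  1.1] grip -0.2 0.0
turn [-0.0013  0.0009 -0.0004] shift [-0.2094 -0.0069  0.0231] j [-0.7   0.2   0.45  1.89 -0.1   1.07 -0.22]
[475.8 -63.1  66.5 141.6  -2. ]
```

View pics/b3.png

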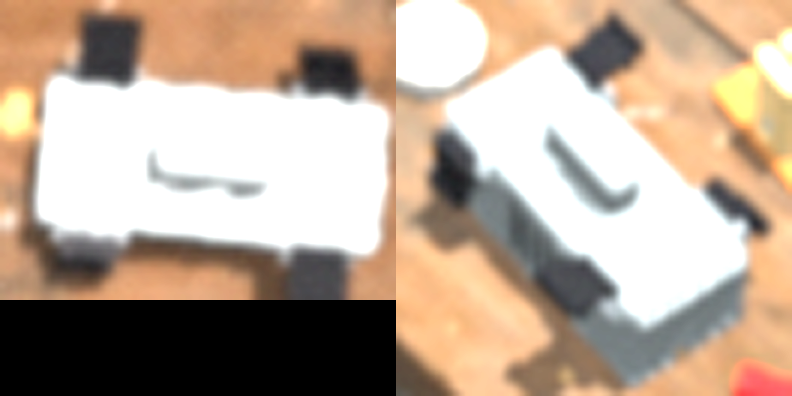

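The box has yawed about -2.5°; clips 1 and 3 hang down and 2 and 4 are open. I re-profile with the corrected pose.

```bash
python3 prof.py .478 -.062 -2.5; python3 prof.py .478 -.062 -2.5 | head -0; python3 - <<'E'
from h import *
# expected visible lip X at plane z=30 for theta
for t in(0,.1,.2,.3,.5):
    print(t,"lip x,z",round(33+14*np.cos(t)+22*np.sin(t),1),round(52-22*np.cos(t)+14*np.sin(t),1))
E
```

```text
X    [38, 40, 42, 44, 46, 48, 50, 52, 54, 56, 58, 60, 62, 64]
top 1 [64, 56, 45, 35, 36, 53, 74, 96, 123, 151, 175, 186, 186, 182]
top 2 [42, 43, 44, 44, 42, 41, 41, 45, 64, 100, 138, 170, 188, 193]
top 3 [33, 31, 29, 33, 49, 82, 126, 158, 176, 181, 179, 177, 177, 180]
top 4 [45, 45, 45, 46, 46, 46, 45, 44, 44, 53, 74, 97, 112, 117]
scene 1 [25, 25, 28, 39, 63, 93, 118, 132, 139, 143, 142, 141, 144, 148]
scene 2 [159, 135, 118, 115, 135, 155, 168, 175, 177, 175, 170, 164, 163, 166]
scene 3 [163, 141, 118, 93, 67, 49, 55, 87, 131, 166, 183, 184, 180, 176]
scene 4 [67, 69, 71, 80, 96, 106, 108, 113, 122, 134, 141, 147, 147, 148]
0 lip x,z 47.0 30.0
0.1 lip x,z 49.1 31.5
0.2 lip x,z 51.1 33.2
0.3 lip x,z 52.9 35.1
0.5 lip x,z 55.8 39.4Exception ignored on flushing sys.stdout:
BrokenPipeError: [Errno 32] Broken pipe
```

```bash
cat > edge.py <<'E'
from box import *
bx,by,a=[float(s) for s in sys.argv[1:4]];Rm=R.from_euler('z',a,degrees=True).as_matrix()
c=camera("top");im=c["img"].astype(np.float32);V=im.max(2);Q=im.max(2)*2-im.min(2);xs=np.arange(15,70,.5)
def pr(I,s,y,z): return np.array([cv2.getRectSubPix(I,(1,1),tuple(map(float,proj(c,Rm@np.array([s*X,y,z])/1000+[bx,by,0]))))[0,0] for X in xs])
sat=im.max(2)-im.min(2)
for y in(-63,-61,-26,-22,0,22,26,61,63):
    p=pr(V,1,y,48);d=-np.diff(p);d[xs[:-1]>40]=0;i=d.argmax();w=slice(max(i-4,0),i+5);print("far edge y",y,round((d[w]*xs[:-1][w]).sum()/d[w].sum(),1))
for s,y,n in((1,45,2),(1,-45,3)):
    for dy in(-6,0,6):
        p=pr(Q,s,y+dy,30);d=np.diff(p);d[xs[:-1]<38]=0;i=d.argmax();w=slice(i-5,i+6);print("clip",n,dy,"outer",round((d[w]*xs[:-1][w]).sum()/d[w].sum(),1))
E
python3 edge.py .478 -.062 -2.5
```

```text
far edge y -63 24.4
far edge y -61 23.2
far edge y -26 26.8
far edge y -22 25.5
far edge y 0 26.1
far edge y 22 27.0
far edge y 26 27.1
far edge y 61 28.2
far edge y 63 27.9
clip 2 -6 outer 56.1
clip 2 0 outer 57.6
clip 2 6 outer 58.0
clip 3 -6 outer 48.5
clip 3 0 outer 49.4
clip 3 6 outer 49.1
```

Edge measurements suggest clip_3 is still about 0.25 rad open because the box slid instead, while clip_1 looks shut. I press clip_3 again from above on its lip ledge, down and in, so the box cannot slide.

Call:
{"name": "jog_arm", "arguments": {
  "plan": [
    [[0,0,0.01],[-0.03,0.004,0],0],
    [[0,0,0.02],[-0.066,0.008,0],0],
    [[0,0,0.03],[-0.102,0.013,0],0],
    [[0,0,0.04],[-0.138,0.018,0],0],
    [[0,0,0.05],[-0.174,0.023,0],0],
    [[0,0,0.06],[-0.205,0.027,0.01],0],
    [[0,0,0.066],[-0.219,0.0285,0.035],0],
    [[0,0,0.066],[-0.219,0.0285,0.06],0]
  ]
}}

```text
clock: 15.13
position: [0.5364, -0.1137, 0.0636]
ee_rot: [0.732, 0.681, 0.001, 0.002]
ft_force: [-0.5, 1.5, -0.1]
grip_width: 0.0
grasp_force: 0.0
```

Call:
{"name": "jog_arm", "arguments": {
  "plan": [
    [[0,0,0],[0,0,0.005],0],
    [[0,0,0],[0,0,0.01],0],
    [[0,0,0],[0,0,0.01],0],
    [[0,0,0],[0,0,0.01],0]
  ]
}}

```text
clock: 15.47
position: [0.5364, -0.1081, 0.0543]
ee_rot: [0.73, 0.684, 0.001, 0.0]
ft_force: [0.1, -0.6, 0.8]
grip_width: -0.003
grasp_force: 0.0
```

```bash
python3 go.py .5355 -.110 .04 -3.8
```

```text
clk 15.5 [ 0.5364 -0.1081  0.0543] yaw -3.71 F [ 0.1 -0.6  0.8] grip -0.3 0.0
turn [ 0.0011 -0.0004  0.0015] shift [-0.002  -0.0008  0.0143] j [-0.36  0.37  0.57  1.88 -0.24  0.95  0.25]
```

Feel downward in small steps.

Call:
{"name": "jog_arm", "arguments": {
  "plan": [
    [[0,0,0],[-0.001,-0.001,0.004],0],
    [[0,0,0],[-0.002,-0.001,0.008],0],
    [[0,0,0],[-0.002,-0.001,0.01],0],
    [[0,0,0],[-0.002,-0.001,0.01],0]
  ]
}}

```text
clock: 15.8
position: [0.5344, -0.1105, 0.043]
ee_rot: [0.73, 0.683, -0.0, -0.0]
ft_force: [0.3, -0.1, -0.2]
grip_width: 0.001
grasp_force: 0.0
```

Call:
{"name": "jog_arm", "arguments": {
  "plan": [
    [[0,0,0],[0,0,0.002],0],
    [[0,0,0],[0,0,0.004],0],
    [[0,0,0],[0,0,0.004],0]
  ]
}}

```text
clock: 16.05
position: [0.5345, -0.1106, 0.0389]
ee_rot: [0.73, 0.683, -0.0, -0.0]
ft_force: [-0.5, 0.5, 0.5]
grip_width: -0.002
grasp_force: 0.0
```

Call:
{"name": "jog_arm", "arguments": {
  "plan": [
    [[0,0,0],[0,0,0.002],0],
    [[0,0,0],[0,0,0.004],0],
    [[0,0,0],[0,0,0.004],0]
  ]
}}

```text
clock: 16.3
position: [0.5344, -0.1106, 0.0349]
ee_rot: [0.73, 0.683, -0.0, -0.0]
ft_force: [-0.5, 0.2, -0.2]
grip_width: -0.001
grasp_force: 0.0
```

```bash
python3 go.py .5355 -.110 .036 -3.8
```

```text
clk 16.3 [ 0.5344 -0.1106  0.0349] yaw -3.78 F [-0.5  0.2 -0.2] grip -0.1 0.0
turn [-0.0005 -0.0001  0.0003] shift [ 0.0007  0.0011 -0.0011] j [-0.35  0.4   0.56  1.9  -0.26  0.92  0.27]
```

Call:
{"name": "jog_arm", "arguments": {
  "plan": [
    [[0,0,0],[0,0,0.005],0],
    [[0,0,0],[0,0,0.005],0],
    [[0,0,0],[0,-0.001,0.005],0],
    [[0,0,0],[0,-0.001,0.005],0]
  ]
}}

```text
clock: 16.63
position: [0.5334, -0.1107, 0.0302]
ee_rot: [0.73, 0.683, -0.0, -0.0]
ft_force: [0.1, 0.5, -0.4]
grip_width: -0.003
grasp_force: 0.0
```

Call:
{"name": "jog_arm", "arguments": {
  "plan": [
    [[0,0,0],[0,-0.001,0],0],
    [[0,0,0],[0,-0.001,0],0],
    [[0,0,0],[0,-0.001,0],0]
  ]
}}

```text
clock: 16.88
position: [0.5327, -0.1105, 0.0304]
ee_rot: [0.73, 0.683, 0.0, 0.0]
ft_force: [-0.1, 0.8, -0.1]
grip_width: 0.001
grasp_force: 0.0
```

Call:
{"name": "jog_arm", "arguments": {
  "plan": [
    [[0,0,0],[0,-0.001,0],0],
    [[0,0,0],[0,-0.001,0],0],
    [[0,0,0],[0,-0.001,0],0]
  ]
}}

```text
clock: 17.13
position: [0.5316, -0.1105, 0.0303]
ee_rot: [0.73, 0.683, 0.0, -0.0]
ft_force: [-0.4, -0.4, -0.1]
grip_width: -0.006
grasp_force: 0.0
```

Call:
{"name": "jog_arm", "arguments": {
  "plan": [
    [[0,0,0],[0,-0.001,0],0],
    [[0,0,0],[0,-0.001,0],0],
    [[0,0,0],[0,-0.001,0],0]
  ]
}}

```text
clock: 17.38
position: [0.5308, -0.1104, 0.0304]
ee_rot: [0.73, 0.683, 0.0, 0.0]
ft_force: [0.6, -0.6, 0.8]
grip_width: -0.002
grasp_force: 0.3
```

```bash
python3 go.py .5355 -.110 .036 -3.8
```

```text
clk 17.4 [ 0.5308 -0.1104  0.0304] yaw -3.78 F [ 0.6 -0.6  0.8] grip -0.2 0.3
turn [ 0.0003 -0.0001  0.0003] shift [ 0.0007  0.0047 -0.0056] j [-0.35  0.4   0.55  1.91 -0.26  0.9   0.27]
```

Call:
{"name": "jog_arm", "arguments": {
  "plan": [
    [[0,0,0],[0,-0.001,0],0],
    [[0,0,0],[0,-0.002,0],0],
    [[0,0,0],[0,-0.002,0],0]
  ]
}}

```text
clock: 17.63
position: [0.5286, -0.1102, 0.0303]
ee_rot: [0.73, 0.683, 0.0, 0.0]
ft_force: [2.0, 0.1, -0.1]
grip_width: -0.003
grasp_force: 0.8
```

Call:
{"name": "jog_arm", "arguments": {
  "plan": [
    [[0,0,0],[0,0,0.001],0],
    [[0,0,0],[0,-0.001,0.002],0],
    [[0,0,0],[0,-0.001,0.002],0]
  ]
}}

```text
clock: 17.88
position: [0.5285, -0.1102, 0.0287]
ee_rot: [0.73, 0.683, 0.001, 0.001]
ft_force: [4.9, -0.2, 1.8]
grip_width: 0.001
grasp_force: 2.3
```

```bash
python3 go.py .5355 -.110 .036 -3.8
```

```text
clk 17.9 [ 0.5285 -0.1102  0.0287] yaw -3.78 F [ 4.9 -0.2  1.8] grip 0.1 2.3
turn [ 0.0019 -0.0001  0.0004] shift [ 0.0007  0.007  -0.0073] j [-0.35  0.4   0.55  1.92 -0.26  0.9   0.27]
```

Call:
{"name": "jog_arm", "arguments": {
  "plan": [
    [[0,0,0],[0,-0.002,0],0],
    [[0,0,0],[0,-0.002,0],0],
    [[0,0,0],[0,0.008,0],0],
    [[0,0,0],[0,0.012,-0.02],0],
    [[0,0,0],[0,0.012,-0.055],0],
    [[0,0,-0.01],[0.03,0.008,-0.085],0],
    [[0,0,-0.03],[0.065,0.002,-0.095],0],
    [[0,0,-0.045],[0.1,-0.005,-0.095],0]
  ]
}}

```text
clock: 18.55
position: [0.53, -0.0096, 0.126]
ee_rot: [0.715, 0.699, 0.001, 0.001]
ft_force: [1.4, 1.0, -0.5]
grip_width: -0.004
grasp_force: 0.0
```

Call:
{"name": "jog_arm", "arguments": {
  "plan": [
    [[0,0,-0.01],[0.035,0,0],0],
    [[0,0,-0.02],[0.07,0,0],0],
    [[0,0,-0.021],[0.105,0,0],0],
    [[0,0,-0.021],[0.12,0,0],0],
    [[0,0,-0.021],[0.12,0,0],0],
    [[0,0,-0.021],[0.12,0,0],0]
  ]
}}

```text
clock: 19.05
position: [0.5309, 0.1103, 0.1227]
ee_rot: [0.706, 0.708, -0.001, -0.0]
ft_force: [-0.0, -0.4, 0.6]
grip_width: -0.003
grasp_force: 0.0
```

```bash
python3 edge.py .475 -.062 -4;python3 prof.py .475 -.062 -4; python3 box.py .475 -.062; python3 go.py .5 -.11 .1 0
```

```text
far edge y -63 28.0
far edge y -61 25.7
far edge y -26 27.0
far edge y -22 26.7
far edge y 0 27.2
far edge y 22 27.3
far edge y 26 28.1
far edge y 61 29.8
far edge y 63 29.4
clip 2 -6 outer 57.0
clip 2 0 outer 56.3
clip 2 6 outer 57.1
clip 3 -6 outer 44.3
clip 3 0 outer 42.8
clip 3 6 outer 43.4
X    [38, 40, 42, 44, 46, 48, 50, 52, 54, 56, 58, 60, 62, 64]
top 1 [63, 56, 43, 33, 40, 59, 82, 107, 134, 159, 176, 182, 181, 177]
top 2 [38, 38, 39, 39, 40, 40, 39, 41, 51, 79, 121, 157, 179, 190]
top 3 [66, 70, 90, 126, 157, 178, 185, 183, 182, 182, 182, 180, 177, 174]
top 4 [44, 44, 44, 45, 45, 44, 43, 43, 51, 71, 95, 113, 120, 120]
scene 1 [25, 27, 31, 45, 71, 99, 122, 138, 144, 143, 137, 135, 141, 152]
scene 2 [172, 145, 121, 116, 125, 144, 165, 179, 186, 188, 186, 182, 179, 177]
scene 3 [186, 167, 145, 117, 90, 86, 105, 138, 168, 187, 195, 196, 192, 185]
scene 4 [67, 68, 82, 96, 102, 104, 110, 123, 133, 138, 143, 148, 153, 153]
[474.  -62.4  68.3 140.1  -4. ]
clk 19.2 [0.5316 0.1082 0.1231] yaw -0.13 F [-0.3  0.4 -0.4] grip -0.1 0.0
turn [-0.0006  0.0005 -0.0023] shift [-0.2183 -0.0311  0.0233] j [-0.7   0.25  0.47  1.83 -0.13  1.09 -0.18]
```

Clip_3's lip is now 16.5 mm outside the lid edge (it was 24 mm, and 17.5 mm is shut), so it is shut. I give clip_1 the same press at z = 0.029 to be sure.

Call:
{"name": "jog_arm", "arguments": {
  "plan": [
    [[0,0,0.01],[-0.022,-0.023,0],0],
    [[0,0,0.02],[-0.047,-0.048,0],0],
    [[0,0,0.03],[-0.072,-0.073,0],0],
    [[0,0,0.045],[-0.097,-0.098,0.01],0],
    [[0,0,0.06],[-0.115,-0.118,0.03],0],
    [[0,0,0.07],[-0.121,-0.1245,0.055],0],
    [[0,0,0.07],[-0.1215,-0.1245,0.08],0],
    [[0,0,0.07],[-0.1215,-0.1245,0.08],0]
  ]
}}

```text
clock: 19.92
position: [0.4041, -0.0132, 0.0403]
ee_rot: [0.732, 0.681, -0.002, -0.001]
ft_force: [-0.3, 0.1, 0.4]
grip_width: 0.004
grasp_force: 0.0
```

Call:
{"name": "jog_arm", "arguments": {
  "plan": [
    [[0,0,0],[0,0,0.007],0],
    [[0,0,0],[0,0,0.014],0],
    [[0,0,0],[0,0,0.014],0]
  ]
}}

```text
clock: 20.17
position: [0.4075, -0.0115, 0.0291]
ee_rot: [0.731, 0.682, -0.0, 0.0]
ft_force: [-0.4, 0.0, -0.4]
grip_width: -0.002
grasp_force: 0.0
```

```bash
python3 go.py .4196 -.0134 .029 -4
```

```text
clk 20.2 [ 0.4075 -0.0115  0.0291] yaw -3.99 F [-0.4  0.  -0.4] grip -0.2 0.0
turn [-0.0001  0.0001  0.0001] shift [-0.001   0.0122  0.0001] j [-0.62  0.1   0.56  2.24 -0.07  0.82 -0.08]
```

Call:
{"name": "jog_arm", "arguments": {
  "plan": [
    [[0,0,0],[0,0.003,0],0],
    [[0,0,0],[0,0.005,0],0],
    [[0,0,0],[0,0.006,0],0],
    [[0,0,0],[0,0.006,0],0]
  ]
}}

```text
clock: 20.5
position: [0.414, -0.0119, 0.0297]
ee_rot: [0.731, 0.682, 0.0, 0.0]
ft_force: [-0.3, 0.1, -0.1]
grip_width: -0.001
grasp_force: 0.0
```

Call:
{"name": "jog_arm", "arguments": {
  "plan": [
    [[0,0,0],[0,0.001,0],0],
    [[0,0,0],[0,0.002,0],0],
    [[0,0,0],[0,0.002,0],0]
  ]
}}

```text
clock: 20.75
position: [0.4155, -0.0122, 0.0294]
ee_rot: [0.731, 0.682, 0.0, 0.0]
ft_force: [-0.5, -0.1, 0.2]
grip_width: 0.001
grasp_force: 0.0
```

Call:
{"name": "jog_arm", "arguments": {
  "plan": [
    [[0,0,0],[0,0.001,0],0],
    [[0,0,0],[0,0.002,0],0],
    [[0,0,0],[0,0.002,0],0]
  ]
}}

```text
clock: 21.0
position: [0.4175, -0.0123, 0.0293]
ee_rot: [0.731, 0.682, 0.0, 0.0]
ft_force: [0.7, -0.0, 0.9]
grip_width: 0.002
grasp_force: 0.0
```

Call:
{"name": "jog_arm", "arguments": {
  "plan": [
    [[0,0,0],[0,0.001,0],0],
    [[0,0,0],[0,0.002,0],0],
    [[0,0,0],[0,0.002,0],0]
  ]
}}

```text
clock: 21.25
position: [0.4194, -0.0125, 0.0293]
ee_rot: [0.731, 0.682, 0.0, 0.0]
ft_force: [0.3, 0.1, 0.1]
grip_width: -0.002
grasp_force: 0.0
```

Call:
{"name": "jog_arm", "arguments": {
  "plan": [
    [[0,0,0],[0,0.001,0],0],
    [[0,0,0],[0,0.002,0],0],
    [[0,0,0],[0,0.002,0.001],0],
    [[0,0,0],[0,0.002,0.001],0]
  ]
}}

```text
clock: 21.58
position: [0.4212, -0.0126, 0.0281]
ee_rot: [0.731, 0.682, -0.0, -0.0]
ft_force: [0.6, 0.4, -0.5]
grip_width: 0.0
grasp_force: 0.0
```

```bash
python3 go.py .4196 -.0134 .029 -4
```

```text
clk 21.6 [ 0.4212 -0.0126  0.0281] yaw -4.01 F [ 0.6  0.4 -0.5] grip 0.0 0.0
turn [-0.0001  0.     -0.0002] shift [-0.0009 -0.0015 -0.0009] j [-0.61  0.13  0.56  2.21 -0.1   0.82 -0.06]
```

Call:
{"name": "jog_arm", "arguments": {
  "plan": [
    [[0,0,0],[0,0.001,0],0],
    [[0,0,0],[0,0.002,0],0],
    [[0,0,0],[0,0.002,0],0]
  ]
}}

```text
clock: 21.83
position: [0.4233, -0.0127, 0.0282]
ee_rot: [0.731, 0.682, -0.0, -0.0]
ft_force: [0.2, -0.6, -0.3]
grip_width: 0.0
grasp_force: 0.1
```

Call:
{"name": "jog_arm", "arguments": {
  "plan": [
    [[0,0,0],[0,0.001,0],0],
    [[0,0,0],[0,0.002,0],0],
    [[0,0,0],[0,0.002,0],0]
  ]
}}

```text
clock: 22.08
position: [0.4247, -0.0128, 0.0281]
ee_rot: [0.731, 0.682, -0.0, -0.001]
ft_force: [-3.0, 0.7, 1.8]
grip_width: 0.001
grasp_force: 2.0
```

Call:
{"name": "jog_arm", "arguments": {
  "plan": [
    [[0,0,0],[0,0.001,0],0],
    [[0,0,0],[0,0.002,0],0],
    [[0,0,0],[0,0.002,0],0]
  ]
}}

```text
clock: 22.33
position: [0.4263, -0.0126, 0.0281]
ee_rot: [0.731, 0.682, -0.001, -0.001]
ft_force: [-6.2, 2.9, 4.2]
grip_width: -0.0
grasp_force: 3.5
```

```bash
python3 go.py .4196 -.0134 .029 -4
```

```text
clk 22.3 [ 0.4263 -0.0126  0.0281] yaw -3.99 F [-6.2  2.9  4.2] grip -0.0 3.5
turn [-0.0023 -0.0005  0.0001] shift [-0.0013 -0.0066 -0.0009] j [-0.6   0.15  0.56  2.2  -0.11  0.83 -0.05]
```

Call:
{"name": "jog_arm", "arguments": {
  "plan": [
    [[0,0,0],[0,-0.008,0],0],
    [[0,0,0],[0,-0.014,0],0],
    [[0,0,0],[0,-0.014,-0.03],0],
    [[0,0,0],[0,-0.014,-0.065],0],
    [[0,0,-0.01],[0.03,-0.01,-0.09],0],
    [[0,0,-0.03],[0.065,0,-0.095],0],
    [[0,0,-0.05],[0.1,0.03,-0.095],0],
    [[0,0,-0.07],[0.12,0.06,-0.095],0]
  ]
}}

```text
clock: 23.0
position: [0.4958, 0.1061, 0.1245]
ee_rot: [0.706, 0.708, 0.002, -0.0]
ft_force: [1.3, -0.2, 1.4]
grip_width: -0.002
grasp_force: 0.0
```

```bash
python3 edge.py .474 -.062 -4;python3 prof.py .474 -.062 -4; python3 box.py .475 -.062; python3 go.py .5 -.11 .1 0
```

```text
far edge y -63 26.5
far edge y -61 33.6
far edge y -26 29.4
far edge y -22 29.9
far edge y 0 30.4
far edge y 22 31.6
far edge y 26 30.6
far edge y 61 33.1
far edge y 63 34.9
clip 2 -6 outer 60.7
clip 2 0 outer 61.9
clip 2 6 outer 62.8
clip 3 -6 outer 45.6
clip 3 0 outer 45.9
clip 3 6 outer 45.7
X    [38, 40, 42, 44, 46, 48, 50, 52, 54, 56, 58, 60, 62, 64]
top 1 [37, 33, 45, 67, 89, 110, 137, 160, 175, 184, 186, 184, 179, 177]
top 2 [54, 45, 44, 45, 47, 49, 49, 49, 47, 47, 54, 76, 114, 153]
top 3 [75, 68, 70, 86, 120, 155, 176, 183, 184, 184, 184, 183, 179, 176]
top 4 [44, 45, 45, 45, 43, 42, 44, 55, 76, 101, 118, 123, 124, 127]
scene 1 [36, 58, 87, 115, 133, 143, 147, 147, 146, 145, 147, 152, 158, 166]
scene 2 [200, 193, 175, 149, 126, 123, 131, 144, 157, 169, 178, 177, 169, 158]
scene 3 [200, 188, 171, 153, 129, 101, 82, 95, 130, 165, 187, 196, 196, 191]
scene 4 [71, 78, 95, 105, 111, 118, 128, 137, 143, 147, 148, 148, 148, 150]
[475.2 -63.1  67.3 140.3  -5.6]
clk 23.2 [0.4954 0.1024 0.1226] yaw 0.02 F [-0.1 -1.7  0.1] grip -0.3 0.0
turn [-0.0006  0.0017  0.0004] shift [-0.2123  0.0045  0.023 ] j [-0.73  0.17  0.48  1.93 -0.09  1.07 -0.22]
```

Clips 1 and 3 are shut, and 2 and 4 are still open. Now clip_2 (far side, +y).

Call:
{"name": "jog_arm", "arguments": {
  "plan": [
    [[0,0,0.015],[-0.025,0.008,0],0],
    [[0,0,0.03],[-0.055,0.018,0],0],
    [[0,0,0.05],[-0.085,0.028,0],0],
    [[0,0,0.07],[-0.11,0.036,0.005],0],
    [[0,0,0.09],[-0.122,0.04,0.02],0],
    [[0,0,0.101],[-0.125,0.041,0.033],0],
    [[0,0,0.101],[-0.125,0.041,0.033],0],
    [[0,0,0.101],[-0.125,0.041,0.033],0]
  ]
}}

```text
clock: 23.87
position: [0.5353, -0.0231, 0.0904]
ee_rot: [0.742, 0.67, -0.0, -0.0]
ft_force: [0.3, 0.3, 0.9]
grip_width: 0.0
grasp_force: 0.0
```

```bash
python3 go.py .5367 -.023 .09 -5.8
```

```text
clk 23.9 [ 0.5353 -0.0231  0.0904] yaw -5.86 F [0.3 0.3 0.9] grip 0.0 0.0
turn [-0.0009 -0.0003 -0.0011] shift [0.0003 0.0013 0.0004] j [-0.54  0.29  0.57  1.89 -0.18  1.02  0.01]
```

Call:
{"name": "jog_arm", "arguments": {
  "plan": [
    [[0,0,0],[0,0.001,0.015],0],
    [[0,0,0],[0,0.001,0.03],0],
    [[0,0,0],[0,0.006,0.04],0],
    [[0,0,0],[0,0.011,0.052],0],
    [[0,0,0],[0,0.012,0.062],0],
    [[0,0,0],[0,0.012,0.062],0],
    [[0,0,0],[0,0.008,0.062],0],
    [[0,0,0],[0,0.005,0.062],0]
  ]
}}

```text
clock: 24.53
position: [0.5414, -0.0229, 0.0292]
ee_rot: [0.742, 0.671, 0.0, 0.0]
ft_force: [-0.2, -0.5, -0.6]
grip_width: -0.002
grasp_force: 0.0
```

Call:
{"name": "jog_arm", "arguments": {
  "plan": [
    [[0,0,0],[0,-0.001,0],0],
    [[0,0,0],[0,-0.002,0],0],
    [[0,0,0],[0,-0.002,0],0]
  ]
}}

```text
clock: 24.78
position: [0.5393, -0.0226, 0.0288]
ee_rot: [0.742, 0.671, 0.0, -0.0]
ft_force: [-0.7, 0.0, 1.8]
grip_width: 0.001
grasp_force: 0.8
```

Call:
{"name": "jog_arm", "arguments": {
  "plan": [
    [[0,0,0],[0,-0.001,0],0],
    [[0,0,0],[0,-0.002,0],0],
    [[0,0,0],[0,-0.002,0],0]
  ]
}}

```text
clock: 25.03
position: [0.5376, -0.0225, 0.0284]
ee_rot: [0.742, 0.671, 0.0, 0.0]
ft_force: [1.8, -0.6, -0.6]
grip_width: 0.002
grasp_force: 0.3
```

Call:
{"name": "jog_arm", "arguments": {
  "plan": [
    [[0,0,0],[0,-0.001,0],0],
    [[0,0,0],[0,-0.002,0],0],
    [[0,0,0],[0,-0.002,0],0]
  ]
}}

```text
clock: 25.28
position: [0.5356, -0.0223, 0.0283]
ee_rot: [0.742, 0.671, 0.0, 0.0]
ft_force: [2.3, -0.0, -0.8]
grip_width: -0.003
grasp_force: 1.0
```

```bash
python3 go.py .5367 -.023 .09 -5.8
```

```text
clk 25.3 [ 0.5356 -0.0223  0.0283] yaw -5.78 F [ 2.3 -0.  -0.8] grip -0.3 1.0
turn [ 0.0005 -0.0002  0.0003] shift [-0.0006  0.0012 -0.0617] j [-0.5   0.39  0.54  1.93 -0.25  0.89  0.06]
```

Call:
{"name": "jog_arm", "arguments": {
  "plan": [
    [[0,0,0],[0,-0.001,0],0],
    [[0,0,0],[0,-0.002,0],0],
    [[0,0,0],[0,-0.002,0],0]
  ]
}}

```text
clock: 25.53
position: [0.5337, -0.0219, 0.0284]
ee_rot: [0.742, 0.671, 0.0, 0.0]
ft_force: [3.6, 1.3, 0.1]
grip_width: -0.0
grasp_force: 1.8
```

Call:
{"name": "jog_arm", "arguments": {
  "plan": [
    [[0,0,0],[0,-0.001,0],0],
    [[0,0,0],[0,-0.002,0],0],
    [[0,0,0],[0,-0.002,0],0]
  ]
}}

```text
clock: 25.78
position: [0.5315, -0.0218, 0.0284]
ee_rot: [0.742, 0.671, 0.0, -0.0]
ft_force: [4.3, 3.2, -0.3]
grip_width: -0.0
grasp_force: 1.8
```

Call:
{"name": "jog_arm", "arguments": {
  "plan": [
    [[0,0,0],[0,-0.001,0],0],
    [[0,0,0],[0,-0.002,0],0],
    [[0,0,0],[0,-0.002,0],0]
  ]
}}

```text
clock: 26.03
position: [0.5293, -0.0218, 0.0283]
ee_rot: [0.742, 0.671, 0.0, -0.0]
ft_force: [3.5, 1.4, -1.5]
grip_width: 0.001
grasp_force: 1.8
```

```bash
python3 go.py .5367 -.023 .09 -5.8
```

```text
clk 26.0 [ 0.5293 -0.0218  0.0283] yaw -5.79 F [ 3.5  1.4 -1.5] grip 0.1 1.8
turn [-0.0002 -0.0002  0.0003] shift [-0.0005  0.0075 -0.0617] j [-0.51  0.37  0.54  1.94 -0.25  0.89  0.06]
```

Call:
{"name": "jog_arm", "arguments": {
  "plan": [
    [[0,0,0],[0,0.003,0],0],
    [[0,0,0],[0,0.003,-0.003],0],
    [[0,0,0],[0,0,-0.003],0],
    [[0,0,0],[0,-0.002,-0.003],0],
    [[0,0,0],[0,-0.002,-0.001],0],
    [[0,0,0],[0,-0.003,0],0],
    [[0,0,0],[0,-0.003,0],0]
  ]
}}

```text
clock: 26.62
position: [0.5277, -0.0217, 0.0288]
ee_rot: [0.742, 0.671, 0.001, 0.001]
ft_force: [5.4, -0.8, 2.6]
grip_width: 0.0
grasp_force: 2.8
```

Call:
{"name": "jog_arm", "arguments": {
  "plan": [
    [[0,0,0],[0,0.008,0],0],
    [[0,0,0],[0,0.014,0],0],
    [[0,0,0],[0,0.014,-0.03],0],
    [[0,0,0],[0,0.014,-0.065],0],
    [[0,0,-0.02],[0.03,0.008,-0.09],0],
    [[0,0,-0.05],[0.065,0,-0.095],0],
    [[0,0,-0.08],[0.1,0,-0.095],0],
    [[0,0,-0.1],[0.13,0,-0.095],0]
  ]
}}

```text
clock: 27.28
position: [0.5395, 0.1104, 0.1238]
ee_rot: [0.707, 0.708, 0.0, -0.0]
ft_force: [0.5, -0.2, -0.6]
grip_width: -0.004
grasp_force: 0.0
```

```bash
python3 edge.py .473 -.062 -4;python3 prof.py .473 -.062 -4; python3 box.py .473 -.062; python3 go.py .5 -.11 .1 0
```

```text
far edge y -63 27.5
far edge y -61 27.4
far edge y -26 25.4
far edge y -22 24.9
far edge y 0 26.6
far edge y 22 23.4
far edge y 26 25.4
far edge y 61 24.5
far edge y 63 26.6
clip 2 -6 outer 40.6
clip 2 0 outer 40.9
clip 2 6 outer 40.5
clip 3 -6 outer 42.6
clip 3 0 outer 43.5
clip 3 6 outer 42.9
X    [38, 40, 42, 44, 46, 48, 50, 52, 54, 56, 58, 60, 62, 64]
top 1 [113, 83, 68, 60, 50, 39, 35, 45, 66, 92, 121, 147, 165, 173]
top 2 [77, 108, 144, 173, 185, 187, 184, 183, 184, 185, 185, 184, 185, 188]
top 3 [64, 73, 99, 135, 163, 179, 185, 185, 183, 182, 183, 183, 181, 176]
top 4 [56, 53, 51, 53, 55, 55, 53, 50, 47, 51, 62, 77, 88, 93]
scene 1 [28, 22, 23, 26, 33, 47, 73, 102, 126, 142, 146, 146, 148, 157]
scene 2 [150, 130, 113, 96, 95, 120, 155, 184, 201, 210, 215, 216, 213, 206]
scene 3 [182, 157, 125, 91, 73, 80, 111, 148, 177, 192, 196, 197, 195, 191]
scene 4 [58, 59, 64, 79, 94, 101, 108, 124, 142, 158, 166, 173, 180, 183]
[468.4 -63.3  70.6 140.3  -3.5]
clk 27.5 [0.5393 0.1081 0.1227] yaw 0.02 F [ 0.  -0.9 -1.1] grip 0.1 0.0
turn [-0.0015  0.001   0.0004] shift [-0.2181 -0.0394  0.0229] j [-0.71  0.27  0.5   1.82 -0.15  1.09 -0.16]
```

Clips 2 and 3 measure shut, and clip 1 too. Last is clip_4 (near side, -y).

Call:
{"name": "jog_arm", "arguments": {
  "plan": [
    [[0,0,0.01],[-0.025,-0.016,0],0],
    [[0,0,0.02],[-0.058,-0.036,0],0],
    [[0,0,0.03],[-0.091,-0.056,0],0],
    [[0,0,0.04],[-0.124,-0.077,0],0],
    [[0,0,0.05],[-0.157,-0.097,0],0],
    [[0,0,0.06],[-0.188,-0.117,0.005],0],
    [[0,0,0.063],[-0.207,-0.128,0.018],0],
    [[0,0,0.063],[-0.211,-0.1305,0.033],0]
  ]
}}

```text
clock: 28.15
position: [0.4066, -0.1077, 0.0902]
ee_rot: [0.732, 0.681, 0.001, -0.0]
ft_force: [0.3, 0.3, -0.4]
grip_width: 0.004
grasp_force: 0.0
```

Call:
{"name": "jog_arm", "arguments": {
  "plan": [
    [[0,0,0],[0,0,0],0],
    [[0,0,0],[0,0,0],0],
    [[0,0,0],[0,0,0],0]
  ]
}}

```text
clock: 28.4
position: [0.4093, -0.1031, 0.0908]
ee_rot: [0.729, 0.684, -0.0, 0.0]
ft_force: [0.8, -0.3, 0.9]
grip_width: -0.0
grasp_force: 0.0
```

```bash
python3 go.py .4088 -.1033 .09 -3.6
```

```text
clk 28.4 [ 0.4093 -0.1031  0.0908] yaw -3.69 F [ 0.8 -0.3  0.9] grip -0.0 0.0
turn [ 0.      0.0002 -0.0015] shift [-0.0002 -0.0005  0.0008] j [-0.53 -0.    0.68  2.16  0.    0.98  0.08]
```

Call:
{"name": "jog_arm", "arguments": {
  "plan": [
    [[0,0,0],[0,0,0.015],0],
    [[0,0,0],[0,0,0.03],0],
    [[0,0,0],[0,-0.005,0.04],0],
    [[0,0,0],[0,-0.009,0.052],0],
    [[0,0,0],[0,-0.01,0.0625],0],
    [[0,0,0],[0,-0.01,0.0625],0],
    [[0,0,0],[0,-0.006,0.0625],0],
    [[0,0,0],[0,-0.003,0.0625],0]
  ]
}}

```text
clock: 29.07
position: [0.407, -0.1026, 0.0286]
ee_rot: [0.729, 0.684, 0.0, 0.0]
ft_force: [-0.9, 0.3, -0.5]
grip_width: -0.0
grasp_force: 0.4
```

Call:
{"name": "jog_arm", "arguments": {
  "plan": [
    [[0,0,0],[0,0.002,0],0],
    [[0,0,0],[0,0.003,0],0],
    [[0,0,0],[0,0.004,0],0],
    [[0,0,0],[0,0.004,0],0]
  ]
}}

```text
clock: 29.4
position: [0.4105, -0.1031, 0.0281]
ee_rot: [0.729, 0.684, 0.0, 0.0]
ft_force: [0.8, 1.6, 1.3]
grip_width: -0.002
grasp_force: 0.6
```

Call:
{"name": "jog_arm", "arguments": {
  "plan": [
    [[0,0,0],[0,0.001,0],0],
    [[0,0,0],[0,0.002,0],0],
    [[0,0,0],[0,0.003,0],0],
    [[0,0,0],[0,0.003,0],0]
  ]
}}

```text
clock: 29.73
position: [0.4126, -0.1032, 0.0276]
ee_rot: [0.729, 0.684, -0.0, -0.0]
ft_force: [-0.3, 0.7, -0.1]
grip_width: -0.007
grasp_force: 0.7
```

```bash
python3 go.py .4088 -.1033 .09 -3.6
```

```text
clk 29.7 [ 0.4126 -0.1032  0.0276] yaw -3.67 F [-0.3  0.7 -0.1] grip -0.6 0.7
turn [-0.0008 -0.0001 -0.0012] shift [-0.0003 -0.0038 -0.0624] j [-0.5   0.15  0.68  2.2  -0.13  0.82  0.2 ]
```

Call:
{"name": "jog_arm", "arguments": {
  "plan": [
    [[0,0,0],[0,0.001,0],0],
    [[0,0,0],[0,0.002,0],0],
    [[0,0,0],[0,0.002,0],0]
  ]
}}

```text
clock: 29.98
position: [0.4146, -0.1035, 0.0276]
ee_rot: [0.729, 0.684, -0.0, -0.0]
ft_force: [-2.5, 0.1, -1.1]
grip_width: -0.001
grasp_force: 1.6
```

Call:
{"name": "jog_arm", "arguments": {
  "plan": [
    [[0,0,0],[0,0.001,0],0],
    [[0,0,0],[0,0.002,0],0],
    [[0,0,0],[0,0.002,0],0]
  ]
}}

```text
clock: 30.23
position: [0.4169, -0.1038, 0.0277]
ee_rot: [0.729, 0.684, -0.0, -0.0]
ft_force: [-3.8, -2.2, 0.6]
grip_width: 0.002
grasp_force: 1.9
```

Call:
{"name": "jog_arm", "arguments": {
  "plan": [
    [[0,0,0],[0,0.001,0],0],
    [[0,0,0],[0,0.002,0],0],
    [[0,0,0],[0,0.002,0],0]
  ]
}}

```text
clock: 30.48
position: [0.4191, -0.1038, 0.0278]
ee_rot: [0.729, 0.684, 0.0, 0.0]
ft_force: [-4.1, -1.5, -0.6]
grip_width: 0.0
grasp_force: 1.8
```

```bash
python3 go.py .4088 -.1033 .09 -3.6
```

```text
clk 30.5 [ 0.4191 -0.1038  0.0278] yaw -3.68 F [-4.1 -1.5 -0.6] grip 0.0 1.8
turn [ 0.0001  0.0001 -0.0013] shift [-0.0001 -0.0103 -0.0622] j [-0.5   0.17  0.68  2.19 -0.14  0.83  0.21]
```

Call:
{"name": "jog_arm", "arguments": {
  "plan": [
    [[0,0,0],[0,-0.003,0],0],
    [[0,0,0],[0,-0.003,-0.003],0],
    [[0,0,0],[0,0,-0.003],0],
    [[0,0,0],[0,0.002,-0.003],0],
    [[0,0,0],[0,0.002,-0.001],0],
    [[0,0,0],[0,0.003,0],0],
    [[0,0,0],[0,0.003,0],0]
  ]
}}

```text
clock: 31.07
position: [0.4212, -0.1037, 0.0275]
ee_rot: [0.729, 0.684, -0.001, -0.001]
ft_force: [-5.7, 0.2, 3.7]
grip_width: -0.003
grasp_force: 3.1
```

Call:
{"name": "jog_arm", "arguments": {
  "plan": [
    [[0,0,0],[0,-0.008,0],0],
    [[0,0,0],[0,-0.014,0],0],
    [[0,0,0],[0,-0.014,-0.03],0],
    [[0,0,0],[0,-0.014,-0.065],0],
    [[0,0,0],[0,0,-0.1],0],
    [[0,0,0],[0.035,0.01,-0.105],0],
    [[0,0,0],[0.07,0.02,-0.105],0],
    [[0,0,0],[0.105,0.03,-0.105],0]
  ]
}}

```text
clock: 31.73
position: [0.4596, 0.0006, 0.1342]
ee_rot: [0.73, 0.684, 0.002, 0.001]
ft_force: [1.0, -0.5, -0.0]
grip_width: 0.005
grasp_force: 0.0
```

Call:
{"name": "jog_arm", "arguments": {
  "plan": [
    [[0,0,0],[0.035,0.01,0],0.03],
    [[0,0,0],[0.07,0.02,0],0.03],
    [[0,0,0],[0.1,0.025,0],0.05],
    [[0,0,0],[0.1,0.025,0],0.05],
    [[0,0,0],[0.1,0.025,0],0.05]
  ]
}}

```text
clock: 32.15
position: [0.4898, 0.0988, 0.1328]
ee_rot: [0.728, 0.685, 0.0, 0.0]
ft_force: [-0.1, 0.3, -0.2]
grip_width: 0.583
grasp_force: 0.0
```

```bash
python3 edge.py .473 -.062 -3;python3 prof.py .473 -.062 -3; python3 box.py .473 -.062; python3 go.py .473 -.063 .1 -2; python3 -c "
from box import *
wire(.473,-.062,-2,'b4',6)"
```

```text
far edge y -63 35.9
far edge y -61 37.0
far edge y -26 33.5
far edge y -22 34.1
far edge y 0 32.0
far edge y 22 30.5
far edge y 26 30.1
far edge y 61 26.6
far edge y 63 27.8
clip 2 -6 outer 46.3
clip 2 0 outer 46.6
clip 2 6 outer 47.3
clip 3 -6 outer 51.8
clip 3 0 outer 51.5
clip 3 6 outer 52.1
X    [38, 40, 42, 44, 46, 48, 50, 52, 54, 56, 58, 60, 62, 64]
top 1 [64, 56, 45, 37, 44, 63, 89, 121, 153, 176, 184, 180, 177, 176]
top 2 [76, 67, 66, 74, 101, 134, 161, 177, 183, 185, 186, 184, 184, 187]
top 3 [149, 114, 86, 71, 67, 67, 80, 107, 141, 169, 180, 182, 180, 177]
top 4 [38, 54, 82, 122, 167, 195, 199, 191, 183, 180, 176, 173, 173, 173]
scene 1 [30, 38, 49, 66, 87, 107, 125, 139, 150, 155, 156, 158, 165, 176]
scene 2 [200, 191, 175, 152, 125, 101, 96, 111, 139, 171, 197, 213, 218, 213]
scene 3 [208, 207, 206, 206, 201, 188, 163, 135, 107, 98, 105, 128, 152, 169]
scene 4 [57, 81, 102, 118, 135, 152, 166, 176, 182, 190, 199, 205, 208, 210]
[476.2 -64.3  69.1 136.6   1.4]
clk 32.4 [0.4897 0.0959 0.133 ] yaw -3.78 F [ 0.  -0.2  0. ] grip 50.4 0.0
turn [ 0.0004 -0.0003 -0.031 ] shift [-0.1597 -0.0063  0.0329] j [-0.75  0.14  0.51  1.93 -0.08  1.09 -0.28]
```

View pics/b4.png

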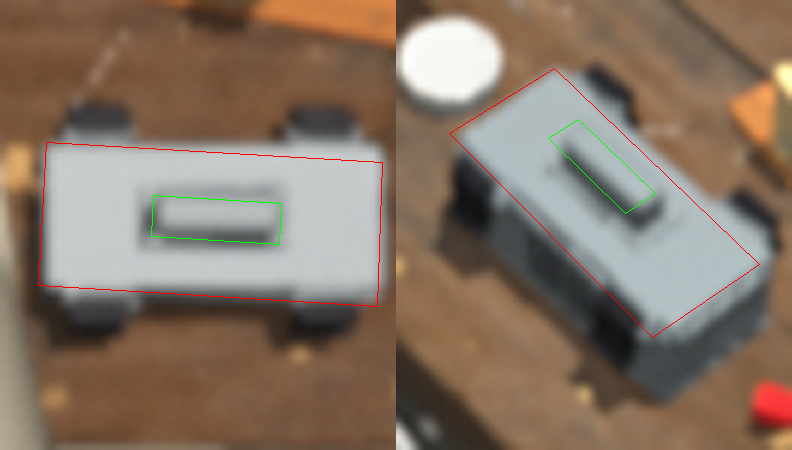

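All four clips hang upright in both views (top: rows about 120 and 315; scene: (475,190), (610,330)), and the lid is seated. Now I grip the handle.

Call:
{"name": "jog_arm", "arguments": {
  "plan": [
    [[0,0,-0.015],[-0.035,-0.001,0],0.05],
    [[0,0,-0.03],[-0.07,-0.001,0],0.05],
    [[0,0,-0.045],[-0.105,-0.002,0],0.05],
    [[0,0,-0.06],[-0.135,-0.002,0.005],0.05],
    [[0,0,-0.075],[-0.155,-0.003,0.012],0.05],
    [[0,0,-0.08],[-0.1595,-0.003,0.02],0.05],
    [[0,0,-0.08],[-0.1595,-0.003,0.03],0.05],
    [[0,0,-0.08],[-0.1595,-0.003,0.033],0.05]
  ]
}}

```text
clock: 33.12
position: [0.476, -0.0612, 0.0983]
ee_rot: [0.702, 0.713, -0.0, -0.001]
ft_force: [-0.3, 0.8, -0.8]
grip_width: 0.585
grasp_force: 0.0
```

```bash
python3 go.py .4765 -.063 .0575 .8
```

```text
clk 33.1 [ 0.476  -0.0612  0.0983] yaw 0.88 F [-0.3  0.8 -0.8] grip 50.0 0.0
turn [-0.0016 -0.0004  0.0014] shift [-0.0018  0.0006  0.0408] j [-0.55  0.15  0.63  2.02 -0.1   1.01  0.15]
```

Call:
{"name": "jog_arm", "arguments": {
  "plan": [
    [[0,0,0],[-0.001,0,0.012],0.05],
    [[0,0,0],[-0.001,0,0.025],0.05],
    [[0,0,0],[-0.001,0,0.036],0.05],
    [[0,0,0],[-0.001,0,0.041],0.05],
    [[0,0,0],[-0.001,0,0.041],0.05],
    [[0,0,0],[-0.001,0,0.041],0.03],
    [[0,0,0],[-0.001,0,0.041],0.01],
    [[0,0,0],[-0.001,0,0.041],0.005]
  ],
  "force": 70
}}

```text
clock: 33.78
position: [0.4772, -0.0626, 0.0595]
ee_rot: [0.701, 0.713, 0.001, 0.0]
ft_force: [-7.0, 0.9, 26.6]
grip_width: 0.173
grasp_force: 52.4
```

Call:
{"name": "jog_arm", "arguments": {
  "plan": [
    [[0,0,0],[0,0,0],0.005],
    [[0,0,0],[0,0,0],0.005],
    [[0,0,0],[0,0,0],0.005],
    [[0,0,0],[0,0,0],0.005]
  ]
}}

```text
clock: 34.12
position: [0.4772, -0.0626, 0.0596]
ee_rot: [0.701, 0.713, 0.001, 0.0]
ft_force: [-2.0, -0.0, 5.4]
grip_width: 0.165
grasp_force: 68.8
```

```bash
python3 go.py .4765 -.063 .0575 .8
```

```text
clk 34.1 [ 0.4772 -0.0626  0.0596] yaw 0.91 F [-2.  -0.   5.4] grip 14.1 68.8
turn [ 0.0012 -0.0007  0.002 ] shift [-0.0003 -0.0007  0.0021] j [-0.53  0.22  0.62  2.05 -0.16  0.92  0.19]
```

Call:
{"name": "jog_arm", "arguments": {
  "plan": [
    [[0,0,0],[0,0,-0.002],0.005],
    [[0,0,0],[0,0,-0.004],0.005],
    [[0,0,0],[0,0,-0.006],0.005],
    [[0,0,0],[0,0,-0.006],0.005]
  ]
}}

```text
clock: 34.45
position: [0.4763, -0.0627, 0.0647]
ee_rot: [0.701, 0.713, -0.0, -0.0]
ft_force: [0.5, -0.5, -8.1]
grip_width: 0.169
grasp_force: 69.1
```

```bash
python3 go.py .542 .381 .15 -10.1
```

```text
clk 34.5 [ 0.4763 -0.0627  0.0647] yaw 0.92 F [ 0.5 -0.5 -8.1] grip 14.4 69.1
turn [-6.000e-04 -1.000e-04  1.923e-01] shift [ 0.4426  0.0727 -0.0853] j [-0.53  0.21  0.62  2.05 -0.15  0.93  0.19]
```

The wrist carries 8 N, so the box follows the handle. Lift and carry.

Call:
{"name": "jog_arm", "arguments": {
  "plan": [
    [[0,0,0],[0,0,-0.008],0.005],
    [[0,0,0],[0,0,-0.02],0.005],
    [[0,0,0],[0,0,-0.036],0.005],
    [[0,0,0],[0,0,-0.052],0.005],
    [[0,0,0],[0,0,-0.066],0.005],
    [[0,0,0],[0.01,0.002,-0.076],0.005],
    [[0,0,0.01],[0.03,0.005,-0.08],0.005],
    [[0,0,0.025],[0.055,0.009,-0.08],0.005]
  ]
}}

```text
clock: 35.12
position: [0.4852, -0.0087, 0.1464]
ee_rot: [0.712, 0.703, 0.001, 0.001]
ft_force: [0.2, 0.4, -6.9]
grip_width: 0.163
grasp_force: 69.1
```

Call:
{"name": "jog_arm", "arguments": {
  "plan": [
    [[0,0,0.015],[0.03,0.005,0],0.005],
    [[0,0,0.03],[0.06,0.01,0],0.005],
    [[0,0,0.045],[0.092,0.015,0],0.005],
    [[0,0,0.06],[0.124,0.02,0],0.005],
    [[0,0,0.075],[0.156,0.025,0],0.005],
    [[0,0,0.09],[0.188,0.03,0],0.005],
    [[0,0,0.105],[0.22,0.035,0],0.005],
    [[0,0,0.12],[0.248,0.039,0],0.005]
  ]
}}

```text
clock: 35.78
position: [0.5257, 0.2423, 0.1448]
ee_rot: [0.751, 0.66, -0.0, -0.0]
ft_force: [0.7, -0.2, -6.5]
grip_width: 0.166
grasp_force: 69.1
```

```bash
python3 go.py .542 .381 .14 -10.1
```

```text
clk 35.8 [0.5257 0.2423 0.1448] yaw -7.38 F [ 0.7 -0.2 -6.5] grip 14.1 69.1
turn [-0.0005  0.0001  0.0475] shift [ 0.1397 -0.0016  0.0048] j [-0.88  0.31  0.44  1.72 -0.14  1.15 -0.53]
```

Call:
{"name": "jog_arm", "arguments": {
  "plan": [
    [[0,0,0.012],[0.03,0,0],0.005],
    [[0,0,0.024],[0.06,0,0],0.005],
    [[0,0,0.036],[0.09,-0.001,0],0.005],
    [[0,0,0.044],[0.115,-0.001,0],0.005],
    [[0,0,0.0475],[0.132,-0.0015,0],0.005],
    [[0,0,0.0475],[0.138,-0.0015,0],0.005],
    [[0,0,0.0475],[0.138,-0.0015,0],0.005],
    [[0,0,0.0475],[0.138,-0.0015,0],0.005]
  ]
}}

```text
clock: 36.45
position: [0.5422, 0.376, 0.1444]
ee_rot: [0.767, 0.642, -0.001, 0.0]
ft_force: [-0.0, -0.9, -7.8]
grip_width: 0.166
grasp_force: 69.1
```

```bash
python3 go.py .542 .381 .14 -10.1; python3 - <<'E'
from box import *
c=camera("top");h=cv2.cvtColor(c["img"],cv2.COLOR_RGB2HSV);m=np.zeros(h.shape[:2],np.uint8)
u,w=proj(c,(.542,.381,.13)).astype(int);m[w-40:w+40,u-50:u+50]=1
k=m&((h[...,1]<60)&(h[...,2]>85));k=cv2.morphologyEx(k,cv2.MORPH_OPEN,np.ones((3,3)));print(rect(c,k,.135)[0],k.sum())
E
```

```text
clk 36.5 [0.5422 0.376  0.1444] yaw -10.12 F [-0.  -0.9 -7.8] grip 14.2 69.1
turn [-0.0003  0.0017 -0.0004] shift [ 0.0049 -0.0011  0.0044] j [-0.97  0.48  0.4   1.49 -0.19  1.21 -0.72]
[543.1 426.8 131.3 187.6 -85.5] 4321
```

Call:
{"name": "jog_arm", "arguments": {
  "plan": [
    [[0,0,0],[0.004,-0.001,0.008],0.005],
    [[0,0,0],[0.004,-0.001,0.02],0.005],
    [[0,0,0],[0.004,-0.001,0.03],0.005],
    [[0,0,0],[0.004,-0.001,0.034],0.005],
    [[0,0,0],[0.004,-0.001,0.034],0.005],
    [[0,0,0],[0.004,-0.001,0.034],0.005],
    [[0,0,0],[0.004,-0.001,0.034],0.005]
  ]
}}

```text
clock: 37.08
position: [0.5424, 0.3812, 0.1112]
ee_rot: [0.767, 0.642, 0.0, 0.0]
ft_force: [-0.4, -0.1, -6.5]
grip_width: 0.166
grasp_force: 69.0
```

```bash
python3 go.py .542 .381 .0656 -10.1
```

```text
clk 37.1 [0.5424 0.3812 0.1112] yaw -10.12 F [-0.4 -0.1 -6.5] grip 14.1 69.0
turn [ 0.0005 -0.0005 -0.0004] shift [-0.0002 -0.0004  0.0456] j [-0.96  0.52  0.39  1.51 -0.2   1.15 -0.72]
```

Call:
{"name": "jog_arm", "arguments": {
  "plan": [
    [[0,0,0],[0,0,0.01],0.005],
    [[0,0,0],[0,0,0.02],0.005],
    [[0,0,0],[0,0,0.03],0.005],
    [[0,0,0],[0,0,0.037],0.005],
    [[0,0,0],[0,0,0.042],0.005],
    [[0,0,0],[0,0,0.042],0.005],
    [[0,0,0],[0,0,0.042],0.005]
  ]
}}

```text
clock: 37.67
position: [0.5421, 0.3811, 0.0688]
ee_rot: [0.767, 0.642, -0.0, 0.0]
ft_force: [0.4, -0.3, -6.5]
grip_width: 0.167
grasp_force: 69.0
```

Call:
{"name": "jog_arm", "arguments": {
  "plan": [
    [[0,0,0],[0,0,0.002],0.005],
    [[0,0,0],[0,0,0.004],0.005],
    [[0,0,0],[0,0,0.004],0.005],
    [[0,0,0],[0,0,0.004],0.005]
  ]
}}

```text
clock: 38.0
position: [0.5424, 0.3814, 0.0657]
ee_rot: [0.767, 0.642, 0.001, -0.0]
ft_force: [-2.9, -2.4, 4.1]
grip_width: 0.165
grasp_force: 70.4
```

```bash
python3 go.py .542 .381 .0656 -10.1
```

```text
clk 38.0 [0.5424 0.3814 0.0657] yaw -10.12 F [-2.9 -2.4  4.1] grip 14.1 70.4
turn [ 0.0007 -0.0011 -0.0003] shift [-0.0004 -0.0004  0.0001] j [-0.96  0.56  0.37  1.55 -0.22  1.07 -0.7 ]
```

Contact is exactly at the floor height I expected. Release and withdraw.

Call:
{"name": "jog_arm", "arguments": {
  "plan": [
    [[0,0,0],[0,0,-0.001],0.02],
    [[0,0,0],[0,0,-0.001],0.04],
    [[0,0,0],[0,0,-0.001],0.04],
    [[0,0,0],[0,0,-0.001],0.04],
    [[0,0,0],[0,0,-0.02],0.04],
    [[0,0,0],[0,0,-0.055],0.04],
    [[0,0,0],[0,0,-0.09],0.04],
    [[0,0,0],[0,0,-0.11],0.04]
  ]
}}

```text
clock: 38.67
position: [0.5432, 0.3817, 0.1789]
ee_rot: [0.767, 0.642, 0.002, 0.0]
ft_force: [1.2, 0.2, 0.7]
grip_width: 0.464
grasp_force: 0.0
```

Call:
{"name": "jog_arm", "arguments": {
  "plan": [
    [[0,0,0],[-0.03,0,0],0.04],
    [[0,0,0],[-0.065,0,0],0.04],
    [[0,0,0],[-0.1,0,0],0.04],
    [[0,0,0],[-0.135,0,0],0.04],
    [[0,0,0],[-0.17,0,0],0.04],
    [[0,0,0],[-0.19,0,0],0.04],
    [[0,0,0],[-0.19,0,0],0.04],
    [[0,0,0],[-0.19,0,0],0.04]
  ]
}}

```text
clock: 39.33
position: [0.5089, 0.1933, 0.1753]
ee_rot: [0.767, 0.641, 0.001, -0.0]
ft_force: [0.5, 0.6, 0.4]
grip_width: 0.468
grasp_force: 0.0
```

```bash
python3 go.py .542 .381 .0656 -10.1; python3 -c "
from box import *
c=camera('top');h=cv2.cvtColor(c['img'],cv2.COLOR_RGB2HSV);m=np.zeros(h.shape[:2],np.uint8)
u,w=proj(c,(.542,.381,.059)).astype(int);m[w-35:w+35,u-45:u+45]=1
k=m&((h[...,1]<60)&(h[...,2]>85));k=cv2.morphologyEx(k,cv2.MORPH_OPEN,np.ones((3,3)));print(rect(c,k,.059)[0])
"; sed -i 's/c=camera("top");im/c=camera("top");im/' edge.py; python3 prof.py .542 .381 -10.1
```

```text
clk 39.3 [0.5089 0.1933 0.1753] yaw -10.23 F [0.5 0.6 0.4] grip 39.9 0.0
turn [ 0.0006 -0.0013 -0.0022] shift [ 0.1904 -0.0008  0.11  ] j [-0.87  0.2   0.48  1.78 -0.1   1.19 -0.54]
[543.9 363.8 168.7 174.6   2.8]
X    [38, 40, 42, 44, 46, 48, 50, 52, 54, 56, 58, 60, 62, 64]
top 1 [45, 39, 39, 71, 148, 244, 305, 321, 290, 207, 125, 99, 112, 129]
top 2 [70, 54, 60, 115, 210, 298, 331, 331, 300, 241, 192, 172, 166, 162]
top 3 [232, 228, 224, 224, 224, 225, 225, 224, 223, 225, 229, 235, 241, 247]
top 4 [53, 44, 43, 78, 162, 261, 320, 330, 305, 232, 154, 129, 146, 166]
scene 1 [96, 156, 235, 313, 349, 350, 352, 347, 304, 238, 185, 155, 141, 139]
scene 2 [34, 33, 34, 51, 100, 167, 230, 266, 265, 224, 167, 106, 63, 44]
scene 3 [123, 122, 109, 99, 127, 204, 290, 341, 350, 332, 282, 224, 192, 182]
scene 4 [73, 113, 175, 256, 328, 354, 355, 351, 316, 250, 194, 162, 142, 135]
```

```bash
python3 -c "
from workcell import *
print(hand_in())"
```

```text
the job is handed in; nothing more can be done
None
```

The screw box is in the tray, released, with the lid on and all four clips measured shut (clips 1 and 3 first, then 2 and 4), and the job was handed in at about 39 s; hand-in gave no verdict, and I did not re-measure the bystanders.

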